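# Load the cassette dryer and start it on fast

## Task

Switch the cassette dryer off (selector to the white dot), then squeeze the cover's orange snap tab in towards the blue rib and lift the cover off, keeping the dryer off while it is open. Lay every tissue cassette from the bench flat in the tray, put the cover back fully down so that its tab springs out and latches, and only then turn the selector to fast (the two orange bars). Leave the other things on the bench where they are.

Things in the scene. Friction and masses are not known exactly. Their poses are not given: they have to be found in the camera images.
- dryer: Benchtop cassette dryer, fixed: white base 156 mm (its x, -84 to +72) x 250 mm (its y, -125 to +125), flat deck 35 mm above the bench. Origin on the bench below its middle; x points to its back, y to its left. The left part of the deck carries the tray under a clear cover, the right part the selector. The bench to its left is free up to x = 0.66 m.
- tray (a point): Centre of the tray floor, at deck height (35 mm), 8 mm in x and 48 mm in y from the dryer's origin, axes as the dryer's. Inside, the tray is 100 mm (x) x 124 mm (y); round it runs a grey curb 4 mm thick, 10 mm high, with a rounded top. The cover fits over the outside of the curb (108 x 132 mm) with about 2 mm play each way.
- keeper (a point): Middle of the top of the grey latch keeper, a fixed crossbar on two posts on the deck in front of the tray: 50 mm wide (y), 8 mm thick, from 75 to 83 mm in front of the tray centre, underside 20 mm and top 26 mm above the deck. Axes as the dryer's.
- cover: Clear plastic cover with blue edges, loose, 118 mm (its x) x 143 mm (its y) x 35 mm high, open below, walls and roof 3 mm, about 130 g. Origin at the centre of its lower edge; fitted, it rests on the deck with origin and axes on those of the tray. Its handle (blue rib and orange snap tab) stands at its front (-x) edge.
- tab (a joint): Orange snap tab of the cover: how far it is pressed inward (cover +x, towards the rib): 0 free, 0.008 m fully in; a spring returns it, 1.5 N at first, 5.5 N at the end. The hook at its foot reaches 4.5 mm under the keeper: with the tab out the cover cannot rise. Pressed 6.5 mm or more (best fully), the cover lifts straight up. Refit with the tab held fully in, then let go: it springs under the keeper.
- tab_face (a point): Middle of the tab's outer face on the cover, 60 mm above the cover's lower edge and 73.5 mm in front of its centre when free; it moves with the tab. Axes as the cover's. The tab is 30 mm wide (y), 5 mm thick, its top 72 mm above the lower edge; its hook, 13 to 18 mm above the lower edge, juts 6 mm forward.
- cover_grip (a point): Grip point of the cover, 57 mm in front of its centre, 60 mm above its lower edge, axes as the cover's: the middle of rib and pressed tab. The fixed blue rib (36 mm wide, 8 mm thick, as tall as the tab) has its rear face 8 mm behind this point; the tab's outer face is 16.5 mm in front of it, 8.5 mm when pressed. Roof 25 mm below. Squeeze both along x to press the tab and carry the cover.
- selector (a joint): Black bar knob on a vertical axis; grows clockwise seen from above. Three detents: 0 = off (the white line on the bar points to the white dot, back left), 0.7 rad = slow (one green bar, straight back), 1.4 = fast (two orange bars, back right). About 0.05 N m moves it on; released, it is drawn into the nearest detent. Stops at -0.04 and 1.44. Starts at slow or fast.
- selector_grip (a point): On the selector's axis, 61 mm above the bench, at the height to grip. The bar is 44 mm long (this point's x, towards the end with the white line), 12 mm thick (its y), its top 9 mm above this point, its round black foot 16 mm below it.
- cassette_a: Tissue cassette, yellow plastic, a flat slotted box 40 mm long (its x) x 28 mm wide (its y) x 8 mm high, 15 g; at its -x end the top slopes off over 7 mm. Origin at the centre of its underside, z up. Starts lying flat on the bench; may be absent.
- cassette_b: Tissue cassette, green plastic, a flat slotted box 40 mm long (its x) x 28 mm wide (its y) x 8 mm high, 15 g; at its -x end the top slopes off over 7 mm. Origin at the centre of its underside, z up. Starts lying flat on the bench; may be absent.
- cassette_c: Tissue cassette, blue plastic, a flat slotted box 40 mm long (its x) x 28 mm wide (its y) x 8 mm high, 15 g; at its -x end the top slopes off over 7 mm. Origin at the centre of its underside, z up. Starts lying flat on the bench; may be absent.
- cassette_d: Tissue cassette, orange plastic, a flat slotted box 40 mm long (its x) x 28 mm wide (its y) x 8 mm high, 15 g; at its -x end the top slopes off over 7 mm. Origin at the centre of its underside, z up. Starts lying flat on the bench; may be absent.
- timer: White digital timer, 68 x 62 x 19 mm, flat on the bench. Bystander: leave it where it is.
- green_tape: Roll of green tape lying flat, 60 mm across, 18 mm high. Bystander: leave it where it is.
- pen: Black felt marker lying down, 136 mm long (along its own y), 12 mm thick. Bystander: leave it where it is.

How it is judged:
On the way, in this order (a step that is already met when the one before it is completed fails the run):
1. the selector is turned to off while the cover is still on (value of joint selector below 0.2 rad and x of cover in the frame of tray between -0.006 and 0.006 m and y of cover in the frame of tray between -0.006 and 0.006 m and z of cover in the frame of tray below 0.004 m and angle between cover's own z axis and vertical below 0.05 rad and value of joint tab below 0.002 m), for 0.2 s.
2. the cover is lifted off with its tab pressed in (value of joint tab above 0.005 m and z of cover in the frame of tray above 0.012 m and value of joint selector below 0.2 rad), for 0.1 s.
3. all cassettes lie flat in the tray, the cover off (x of cassette_a in the frame of tray between -0.052 and 0.052 m and y of cassette_a in the frame of tray between -0.064 and 0.064 m and z of each of cassette_a, cassette_b, cassette_c, cassette_d in the frame of tray below 0.013 m and angle between each of cassette_a, cassette_b, cassette_c, cassette_d's own z axis and vertical below 0.2 rad and x of cassette_b in the frame of tray between -0.052 and 0.052 m and y of cassette_b in the frame of tray between -0.064 and 0.064 m and x of cassette_c in the frame of tray between -0.052 and 0.052 m and y of cassette_c in the frame of tray between -0.064 and 0.064 m and x of cassette_d in the frame of tray between -0.052 and 0.052 m and y of cassette_d in the frame of tray between -0.064 and 0.064 m and value of joint selector below 0.2 rad and distance between cover and tray above 0.08 m), for 0.3 s.
4. the cover is back down and latched, the dryer still off (all of step 1 and x of cassette_a in the frame of tray between -0.052 and 0.052 m and y of cassette_a in the frame of tray between -0.064 and 0.064 m and z of each of cassette_a, cassette_b, cassette_c, cassette_d in the frame of tray below 0.013 m and angle between each of cassette_a, cassette_b, cassette_c, cassette_d's own z axis and vertical below 0.2 rad and x of cassette_b in the frame of tray between -0.052 and 0.052 m and y of cassette_b in the frame of tray between -0.064 and 0.064 m and x of cassette_c in the frame of tray between -0.052 and 0.052 m and y of cassette_c in the frame of tray between -0.064 and 0.064 m and x of cassette_d in the frame of tray between -0.052 and 0.052 m and y of cassette_d in the frame of tray between -0.064 and 0.064 m), for 0.2 s.
5. the selector is turned to fast (x of cassette_a in the frame of tray between -0.052 and 0.052 m and y of cassette_a in the frame of tray between -0.064 and 0.064 m and z of each of cassette_a, cassette_b, cassette_c, cassette_d in the frame of tray below 0.013 m and angle between each of cassette_a, cassette_b, cassette_c, cassette_d's own z axis and vertical below 0.2 rad and x of cassette_b in the frame of tray between -0.052 and 0.052 m and y of cassette_b in the frame of tray between -0.064 and 0.064 m and x of cassette_c in the frame of tray between -0.052 and 0.052 m and y of cassette_c in the frame of tray between -0.064 and 0.064 m and x of cassette_d in the frame of tray between -0.052 and 0.052 m and y of cassette_d in the frame of tray between -0.064 and 0.064 m and x of cover in the frame of tray between -0.006 and 0.006 m and y of cover in the frame of tray between -0.006 and 0.006 m and z of cover in the frame of tray below 0.004 m and angle between cover's own z axis and vertical below 0.05 rad and value of joint tab below 0.002 m and value of joint selector above 1.2 rad), for 0.2 s.
At the end, for the whole second after the job is handed in: Every cassette present lies in the tray (centre inside the curb, tilted less than 0.2 rad, at most 13 mm above the floor), the cover is down (within 4 mm of the deck, 6 mm of centre) with its tab out (under 2 mm), the selector is at fast (over 1.2 rad), all at rest (all of step 5 and linear speed of each of cover, cassette_a, cassette_b, cassette_c, cassette_d below 0.02 m/s); the robot touches nothing.
It fails at once if the cover is up while the selector is not at off (z of cover in the frame of tray above 0.012 m and value of joint selector above 0.4 rad).
It fails at once if a bystander is moved by more than 4 cm (distance of any of timer, green_tape, pen from where it was at the start of the episode above 0.04 m).
Of cassette_a, cassette_b, cassette_c, cassette_d only 3 to 4 are there at a start; the rules pass over those that are not, and their reading is None.
At some moment in a run one of cassette_a, cassette_b, cassette_c, cassette_d may be knocked a few centimetres aside while the robot is not near it.
Once in a run the grip may slacken for a moment while it holds something.
It also fails if it takes over 210 s, if anything falls off the work surface, if the arm or the gripper's body presses on something with over 40 N, if the wrist force passes 120 N, or if a joint passes its speed limit or range.

## Robot

A 6-joint arm with a two-finger parallel gripper is mounted at the origin on a cart in front of the work surface, level with it; the furniture and walls round the work are solid. World frame = base frame: x ahead of the robot, y to its left, z up, the work surface at z = 0. Lengths are in m, angles in rad, forces in N, time in s.
With the tool pointing down it reaches from about 0.325 to 1 m from the base axis. Payload 5.1 kg.
Tool frame: the origin (TCP) lies on the centre line of the jaws, within the pads' length; the fingertips stand 11 mm ahead of it and the grasp point (between the pads) lies 8 mm behind it; z points along the fingers, y is the line along which they close (so a half turn about z gives the same grasp; the last joint's range is limited). The gripper opens to 85 mm and grips with 20 to 120 N. Pads are 22 mm wide; open, the fingers measure 114 mm over their backs; the gripper's body (76 mm by 85 mm) begins 54 mm behind the grasp point. The pads swing forward as they close: fully open they stand 13 mm farther back than shut.
Start: joints at [1.264, 0.124, 1.65, -0, 1.367, -0.083], TCP at [0.144, 0.634, 0.242] pointing down, gripper open.
Joint ranges: [-2.61, 2.61], [-1.02, 2.33], [0.03, 2.71], [-1.35, 4.49], [0.32, 2.68], [-2.91, 2.91]. Speed limits (rad/s): [2.57, 2.57, 3.14, 3.14, 3.14, 3.14].

## Interface

Orientations are given as [roll, pitch, yaw] about the fixed x, y, z axes, in that order (R = Rz(yaw) Ry(pitch) Rx(roll)).
In Python, from bench import manip, optics gives the robot as it stands.
- The arm moves only by the shell command python3 -m creep 'ROWS' [FORCE]. ROWS is JSON, a list of rows, each an object of numbers: "hand": the finger opening in cm, from 0 to 8.54; "dx", "dy", "dz": the shift along the world's x, y, z in cm; "twist": the turn about the world's z in degrees. A call has exactly 10 rows; each row shifts and turns the commanded pose from where the row before left it; what a row does not reach is not made up. A row lasts 1/12 s, in which the tool goes at most 41.7 mm and 7.16 degrees, less where a joint would pass 70% of its speed; a pose out of reach is approached as far as the arm can. A call is refused whole if a number of a shift passes 4.17 or a number of a turn 7.16, either way. A call with a gripper value outside its range is refused whole. The fingers move at their own pace and stop on an object; FORCE is the grip in N (left out, the last holds). Time passes only in rows, so rows that do not move let the fingers close, or fill a call up. It gives the time, the measured TCP pose, the force and the opening at its end, in the units of the state.
- manip.state(): the state, without advancing time (a new reading comes with each control period).
- optics.camera(name): name is "side" or "top"; returns a dict with "color" (384x512x3 uint8, red, green, blue), "intrinsics" (3x3 intrinsics, pixels), "k1" (the pictures are not rectified: a ray, as slopes to the right and down, at radius r is drawn at 1 + k1 r^2 times it, then the intrinsics apply), "rvec" (rotation vector, rad) and "tvec" (3), from world to camera coordinates, as OpenCV has them. Camera axes: x right, y down, z forward; pixel columns grow to the right and rows downward; lengths in m; the calibration is good to about 2 mm. A picture is of the moment at which its call begins. There is no depth.
- manip.job_done(): hands the job in, once; it reports no verdict.
The state is a dict: "clock": time; "qpos": joint angles; "joint_vel": joint speeds; "joint_efforts": joint torques, N m; "tcp_pos": TCP position; "eef_rot": TCP orientation; "wrist_force": force on the tool from outside, world axes, zero at the start; "ft_torque": the same for the moment, N m; "grip_width": opening from 0.0 (shut) to 1.0 (fully open).
Only numpy, scipy, OpenCV 4.12 (cv2) and the standard library are available. Lean on these libraries where they do the work, as an engineer would, in place of code of your own. Each camera call takes 0.05 s, during which the arm holds its last target. There are 200 camera calls.

## Working session

There is one attempt and no reset: what is moved stays moved. The work goes in short steps, Python scripts to look and compute and a shell command to move; the robot and the scene stay as the last step left them, time stands still between calls to the robot, and variables do not carry over. Pictures are saved under pics/ and viewed, on a budget of 14 in all, crops included, one or two more only if the job needs it, and the job is handed in when it is done.

```bash
mkdir -p pics; cat > h.py <<'E'
import numpy as np, cv2
from bench import manip, optics
def cam(n):
    c=optics.camera(n); c={k:(np.array(v) if k!='k1' else v) for k,v in c.items()}
    c['R']=cv2.Rodrigues(np.array(c['rvec'],float))[0]; c['t']=np.array(c['tvec'],float).ravel(); return c
def ray(c,u,v):
    K=c['intrinsics']; d=np.array([c['k1'],0,0,0,0],float)
    # ideal->drawn: p*(1+k1 r^2) = OpenCV model
    p=cv2.undistortPoints(np.array([[[u,v]]],float),K,d)[0,0]
    return -c['R'].T@c['t'], c['R'].T@np.array([p[0],p[1],1])
def onz(c,u,v,z):
    o,d=ray(c,u,v); return o+d*(z-o[2])/d[2]
def proj(c,P):
    return cv2.projectPoints(np.array(P,float).reshape(-1,3),np.array(c['rvec'],float),c['t'],c['intrinsics'],np.array([c['k1'],0,0,0,0],float))[0].reshape(-1,2)
def save(c,n,crop=None,s=1.5):
    im=c['color'][:,:,::-1]
    if crop: x0,y0,x1,y1=crop; im=im[y0:y1,x0:x1]
    cv2.imwrite('pics/'+n,cv2.resize(im,None,fx=s,fy=s,interpolation=cv2.INTER_CUBIC))
E
python3 - <<'E'
from h import *
for n in('top','side'):
    c=cam(n); save(c,n+'0.png'); np.savez('c_'+n,**c)
    print(n,c['intrinsics'].tolist(),c['k1'],-c['R'].T@c['t'],c['R'].tolist())
print(manip.state())
E
```

```text
top [[352.8289801444481, 0.0, 252.80046191770202], [0.0, 352.8289801444481, 190.1865525086041], [0.0, 0.0, 1.0]] 0.004637914020336811 [0.32495764 0.18917809 1.12833944] [[0.021154812207639484, -0.9997636278834261, -0.005016201932749646], [-0.9920530547350837, -0.0203686960590147, -0.12416059282898412], [0.12402907123432322, 0.00760293247543866, -0.992249456994825]]
side [[350.5527470118814, 0.0, 253.5584292429024], [0.0, 350.5527470118814, 188.3602543429237], [0.0, 0.0, 1.0]] -0.06525774521116265 [0.2748789  0.59617297 0.89469903] [[-0.9050185723998696, -0.42532863734038573, 0.006077324203339188], [-0.38019535028653406, 0.8024109650931386, -0.4599871071223587], [0.19076917788731368, -0.41860744541451633, -0.8879047963671167]]
{'clock': 0.1, 'qpos': array([ 1.26438206e+00,  1.24443713e-01,  1.65157446e+00,  2.77573602e-05,
        1.36750855e+00, -8.26395442e-02]), 'joint_vel': array([-0.0008497 , -0.00039771, -0.00378329, -0.0006858 , -0.00047546,
       -0.00197504]), 'joint_efforts': array([ 5.22350581e-05, -4.24940372e+01, -3.66648710e+01, -1.27610506e-04,
        3.98669421e-03, -2.46792803e-05]), 'tcp_pos': array([0.14412315, 0.63325849, 0.24115157]), 'eef_rot': array([-3.13966742e+00, -1.86731042e-04,  2.91781212e+00]), 'wrist_force': array([ 0.04992715, -0.2010567 , -0.48890115]), 'ft_torque': array([ 0.00839437, -0.01709565, -0.01096351]), 'grip_width': 0.9962686642542405}
```

View pics/top0.png

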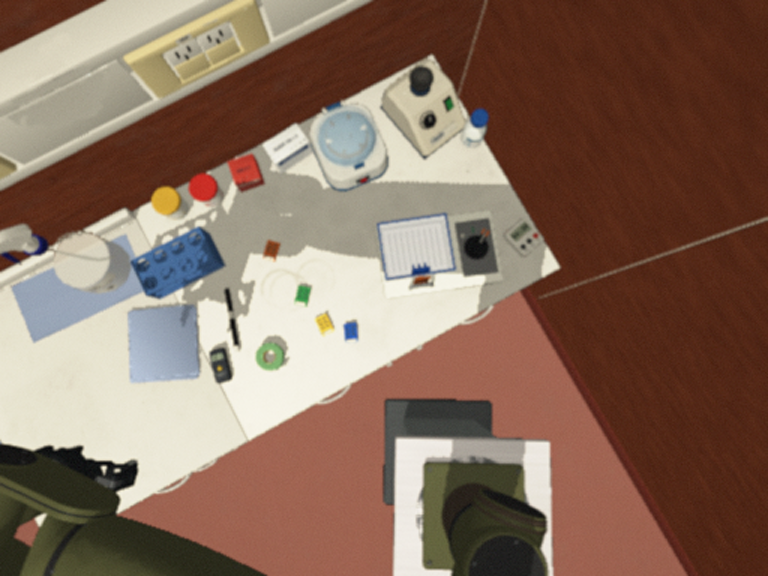

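View pics/side0.png

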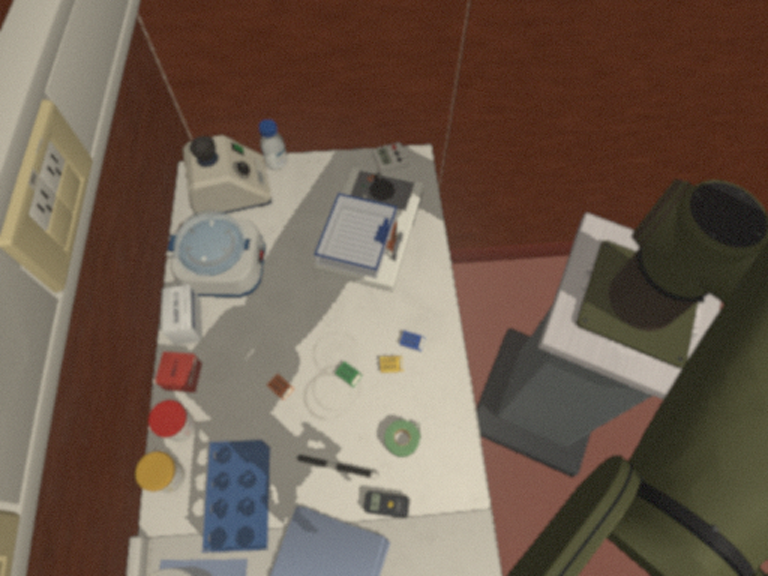

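Top view (in 768x576 view pixels): dryer at about (440,250), tab near (421,275), knob (477,245). Cassettes: orange (272,249), green (303,294), yellow (325,322), blue (351,331). The side view shows the same four cassettes. Next I'll view enlarged crops.

```bash
python3 - <<'E'
from h import *
T=dict(np.load('c_top.npz'));S=dict(np.load('c_side.npz'))
def crop(c,x0,y0,x1,y1,w,h): return cv2.resize(c['color'][y0:y1,x0:x1,::-1],(w,h),interpolation=cv2.INTER_CUBIC)
a=crop(T,245,135,345,205,400,280);b=crop(S,200,105,290,195,400,400)
c=crop(T,165,150,245,245,400,320) ;d=crop(S,170,210,290,270,400,200)
L=np.vstack([a,c]);Rr=np.vstack([b,d]);cv2.imwrite('pics/m1.png',np.hstack([L,Rr]))
for n,c in(('top',T),('side',S)):
    hsv=cv2.cvtColor(c['color'],cv2.COLOR_RGB2HSV)
    for nm,lo,hi in(('yel',(20,120,120),(32,255,255)),('grn',(50,110,50),(80,255,255)),('blu',(108,140,60),(125,255,255)),('org',(2,130,40),(14,255,255))):
        m=cv2.inRange(hsv,lo,hi); k,lab,st,ce=cv2.connectedComponentsWithStats(m)
        for i in range(1,k):
            if 25<st[i,4]<400 and st[i,1]>100:
                ys,xs=np.where(lab==i)
                w=np.array([onz(c,x,y,.006)[:2] for x,y in zip(xs,ys)])
                if not(0.25<w[:,0].mean()<0.75): continue
                r=cv2.minAreaRect((w*1000).astype(np.float32)); print(n,nm,st[i,4],ce[i].round(1),w.mean(0).round(4),np.round(r[1],0),round(r[2],1))
E
```

```text
top yel 281 [110.3 133.4] [0.6433 0.6684] [63. 59.] 64.5
top yel 86 [215.7 214.9] [0.3836 0.3142] [33. 25.] 27.9
top grn 61 [201.7 195.5] [0.4446 0.3611] [21. 29.] 82.9
top blu 34 [280.2 180.1] [0.4997 0.1104] [11. 33.] 9.4
top blu 63 [233.6 220.1] [0.3682 0.2568] [28. 21.] 10.6
top org 79 [180.7 165.5] [0.541  0.4329] [26. 31.] 72.6
top org 38 [ 12.2 169.8] [0.5158 0.9771] [13. 33.] 1.2
top org 46 [  2.7 175.2] [0.4976 1.0058] [27. 26.] 6.3
top org 28 [280.2 186.3] [0.4796 0.1101] [10. 29.] 1.2
side yel 116 [259.4 242.3] [0.3833 0.3162] [29. 25.] 25.3
side org 66 [185.2 256.8] [0.5413 0.4347] [22. 27.] 73.9
```

View pics/m1.png

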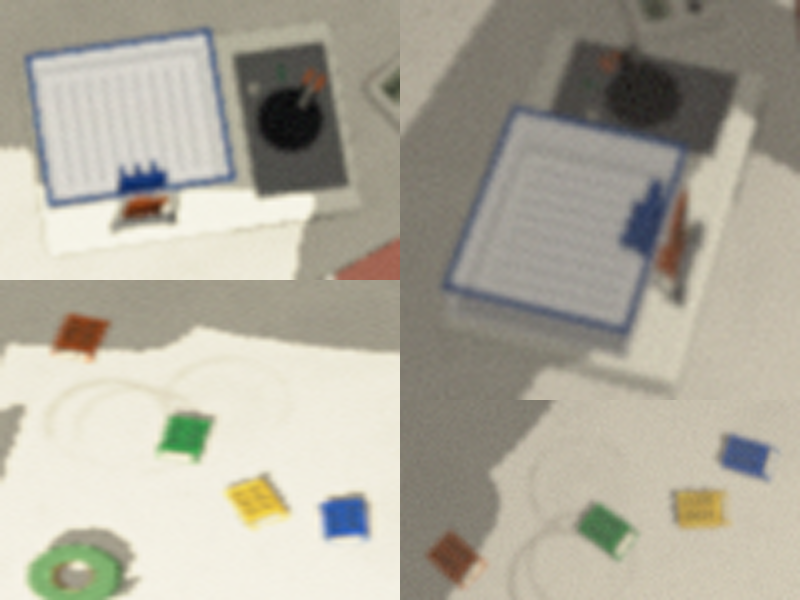

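```bash
cat > cov.py <<'E'
from h import *
def cover(c,z=.07,box=None,blu=((105,60,50),(128,255,255))):
    hsv=cv2.cvtColor(c['color'],cv2.COLOR_RGB2HSV); m=cv2.inRange(hsv,*blu)
    k,lab,st,ce=cv2.connectedComponentsWithStats(m); best=[]
    for i in range(1,k):
        ys,xs=np.where(lab==i)
        if len(xs)<80: continue
        w=np.array([onz(c,x,y,z)[:2] for x,y in zip(xs,ys)])*1000
        r=cv2.minAreaRect(w.astype(np.float32))
        if 110<max(r[1])<165 and 90<min(r[1])<140: best.append((np.round(r[0],1),np.round(r[1],1),round(r[2],2),len(xs)))
    return best
if __name__=='__main__':
    T=dict(np.load('c_top.npz'));S=dict(np.load('c_side.npz'))
    for n,c in(('top',T),('side',S)): print(n,cover(c))
    top=[(28,56),(210,30),(235,180),(50,205)]
    A=np.array([onz(T,245+x/4-.375,135+y/4-.375,.07) for x,y in top])
    B=np.array([onz(S,200+(x-400)/4.444-.4,105+y/4.444-.4,.07) for x,y in[(447,288),(516,108),(685,150),(628,332)]])
    for P in(A,B): print(P.round(4).tolist(),P.mean(0).round(4),[round(float(np.linalg.norm(P[i]-P[i-1])),4) for i in range(4)])
    # deck panel (dark) corners z=.035, knob centre z=.07, white line tip z=.07
    for x,y in[(232,55),(322,40),(350,185),(253,197),(291,118),(308,92),(245,88),(118,172),(165,170),(140,192),(146,205)]:
        print('top',(x,y),[onz(T,245+x/4-.375,135+y/4-.375,z)[:2].round(4).tolist() for z in(.036,.07,.107)])
    for x,y in[(643,95),(640,225),(675,235)]:
        print('side',(x,y),[onz(S,200+(x-400)/4.444-.4,105+y/4.444-.4,z)[:2].round(4).tolist() for z in(.036,.07,.107)])
E
python3 cov.py
```

```text
top []
side [(array([495.3, 616.5]), array([ 90.4, 152.6]), 28.61, 2850)]
[[0.5857, 0.2036, 0.07], [0.6089, 0.0643, 0.07], [0.4927, 0.0447, 0.07], [0.4707, 0.1845, 0.07]] [0.5395 0.1243 0.07  ] [0.1166, 0.1413, 0.1178, 0.1415]
[[0.5837, 0.2053, 0.07], [0.6082, 0.0657, 0.07], [0.4944, 0.0488, 0.07], [0.4702, 0.1856, 0.07]] [0.5391 0.1264 0.07  ] [0.1153, 0.1418, 0.1151, 0.139]
top (232, 55) [[0.598, 0.0427], [0.5895, 0.0473], [0.5803, 0.0523]]
top (322, 40) [[0.6116, -0.0284], [0.6027, -0.0216], [0.593, -0.0143]]
top (350, 185) [[0.4959, -0.0498], [0.4906, -0.0423], [0.4848, -0.0342]]
top (253, 197) [[0.4849, 0.0259], [0.4799, 0.031], [0.4745, 0.0365]]
top (291, 118) [[0.5483, -0.0038], [0.5413, 0.0022], [0.5338, 0.0087]]
top (308, 92) [[0.5694, -0.0172], [0.5618, -0.0108], [0.5535, -0.0038]]
top (245, 88) [[0.5716, 0.0324], [0.5639, 0.0373], [0.5556, 0.0426]]
top (118, 172) [[0.5025, 0.1316], [0.497, 0.1334], [0.491, 0.1353]]
top (165, 170) [[0.5049, 0.0948], [0.4993, 0.0978], [0.4932, 0.101]]
top (140, 192) [[0.487, 0.1142], [0.482, 0.1165], [0.4765, 0.1191]]
top (146, 205) [[0.4769, 0.1094], [0.4722, 0.1119], [0.467, 0.1146]]
side (643, 95) [[0.5484, -0.0033], [0.5376, 0.0204], [0.5258, 0.0463]]
side (640, 225) [[0.5053, 0.0933], [0.4962, 0.1132], [0.4863, 0.1348]]
side (675, 235) [[0.4815, 0.0905], [0.4733, 0.1105], [0.4644, 0.1323]]
```

The cover size checks out (about 117x141 mm in both views): centre (0.539, 0.125), yaw about 9.5°. The knob is at fast. I'll move over towards it while refining the axis from the two views.

```bash
python3 - <<'E'
from h import *
T=dict(np.load('c_top.npz'));S=dict(np.load('c_side.npz'))
def lsq(a,b):
    o1,d1=a;o2,d2=b;A=np.stack([d1,-d2],1);s=np.linalg.lstsq(A,o2-o1,rcond=None)[0];p,q=o1+d1*s[0],o2+d2*s[1];return (p+q)/2,np.linalg.norm(p-q)
ce=[]
for c,(x0,y0,x1,y1) in((T,(303,152,333,178)),(S,(240,112,272,140))):
    g=cv2.cvtColor(c['color'],cv2.COLOR_RGB2GRAY)[y0:y1,x0:x1]
    m=(g<48).astype(np.uint8);k,lab,st,cc=cv2.connectedComponentsWithStats(m);i=1+np.argmax(st[1:,4]);print(st[i],cc[i]+[x0,y0],g.min(),np.median(g));ce.append(cc[i]+[x0,y0])
print(lsq(ray(T,*ce[0]),ray(S,*ce[1])))
E
python3 -m creep '[{"dx":2.01,"dy":-3.18,"twist":-0.9,"hand":3.5},{"dx":2.01,"dy":-3.18,"twist":-0.9,"hand":3.5},{"dx":2.01,"dy":-3.18,"twist":-0.9,"hand":3.5},{"dx":2.01,"dy":-3.18,"twist":-0.9,"hand":3.5},{"dx":2.01,"dy":-3.18,"twist":-0.9,"hand":3.5},{"dx":2.01,"dy":-3.18,"twist":-0.9,"hand":3.5},{"dx":2.01,"dy":-3.18,"twist":-0.9,"hand":3.5},{"dx":2.01,"dy":-3.18,"twist":-0.9,"hand":3.5},{"dx":2.01,"dy":-3.18,"twist":-0.9,"hand":3.5},{"dx":2.01,"dy":-3.18,"twist":-0.9,"hand":3.5}]' 20
```

```text
[  6   5  17  16 193] [316.92227979 164.64248705] 11 77.0
[  7   5  16  16 171] [254.25730994 125.60818713] 25 73.0
(array([ 0.54660661, -0.00137992,  0.04064023]), np.float64(0.001930644014181522))validation failed for argument at $[0]...
```

```bash
python3 -m creep '[{"dx":2.01,"dy":-3.17,"dz":0,"twist":-0.9,"hand":3.5},{"dx":2.01,"dy":-3.17,"dz":0,"twist":-0.9,"hand":3.5},{"dx":2.01,"dy":-3.17,"dz":0,"twist":-0.9,"hand":3.5},{"dx":2.01,"dy":-3.17,"dz":0,"twist":-0.9,"hand":3.5},{"dx":2.01,"dy":-3.17,"dz":0,"twist":-0.9,"hand":3.5},{"dx":2.01,"dy":-3.17,"dz":0,"twist":-0.9,"hand":3.5},{"dx":2.01,"dy":-3.17,"dz":0,"twist":-0.9,"hand":3.5},{"dx":2.01,"dy":-3.17,"dz":0,"twist":-0.9,"hand":3.5},{"dx":2.01,"dy":-3.17,"dz":0,"twist":-0.9,"hand":3.5},{"dx":2.01,"dy":-3.17,"dz":0,"twist":-0.9,"hand":3.5}]' 20
```

```text
clock: 0.93
tcp_pos: [0.3456, 0.315, 0.2419]
eef_rot: [-3.141, -0.0, 2.76]
wrist_force: [1.2, 0.3, -1.0]
grip_width: 0.406
```

```bash
python3 -m creep '[{"dx":2.01,"dy":-3.16,"dz":0,"twist":-0.9,"hand":3.5},{"dx":2.01,"dy":-3.16,"dz":0,"twist":-0.9,"hand":3.5},{"dx":2.01,"dy":-3.16,"dz":0,"twist":-0.9,"hand":3.5},{"dx":2.01,"dy":-3.16,"dz":0,"twist":-0.9,"hand":3.5},{"dx":2.01,"dy":-3.16,"dz":0,"twist":-0.9,"hand":3.5},{"dx":2.01,"dy":-3.16,"dz":0,"twist":-0.9,"hand":3.5},{"dx":2.01,"dy":-3.16,"dz":0,"twist":-0.9,"hand":3.5},{"dx":2.01,"dy":-3.16,"dz":0,"twist":-0.9,"hand":3.5},{"dx":2.01,"dy":-3.16,"dz":0,"twist":-0.9,"hand":3.5},{"dx":2.01,"dy":-3.16,"dz":0,"twist":-0.9,"hand":3.5}]'
python3 -m creep '[{"dx":0,"dy":0,"dz":-3,"twist":0,"hand":3.5},{"dx":0,"dy":0,"dz":-3,"twist":0,"hand":3.5},{"dx":0,"dy":0,"dz":-3,"twist":0,"hand":3.5},{"dx":0,"dy":0,"dz":-2,"twist":0,"hand":3.5},{"dx":0,"dy":0,"dz":-1,"twist":0,"hand":3.5},{"dx":0,"dy":0,"dz":0,"twist":0,"hand":3.5},{"dx":0,"dy":0,"dz":0,"twist":0,"hand":3.5},{"dx":0,"dy":0,"dz":0,"twist":0,"hand":3.5},{"dx":0,"dy":0,"dz":0,"twist":0,"hand":3.5},{"dx":0,"dy":0,"dz":0,"twist":0,"hand":3.5}]'
python3 - <<'E'
from h import *
T=cam('top');S=cam('side')
a=cv2.resize(T['color'][130:210,270:350,::-1],(400,400),interpolation=2);b=cv2.resize(S['color'][85:165,215:295,::-1],(400,400),interpolation=2)
cv2.imwrite('pics/k1.png',np.hstack([a,b]));print(manip.state()['tcp_pos'])
E
```

```text
clock: 1.77
tcp_pos: [0.5467, -0.0011, 0.2418]
eef_rot: [-3.141, -0.001, 2.602]
wrist_force: [0.8, 0.6, 0.2]
grip_width: 0.406
clock: 2.6
tcp_pos: [0.5474, 0.0008, 0.1243]
eef_rot: [3.14, 0.003, 2.604]
wrist_force: [0.8, -0.2, 0.3]
grip_width: 0.41
[0.54697669 0.00077229 0.12361727]
```

View pics/k1.png

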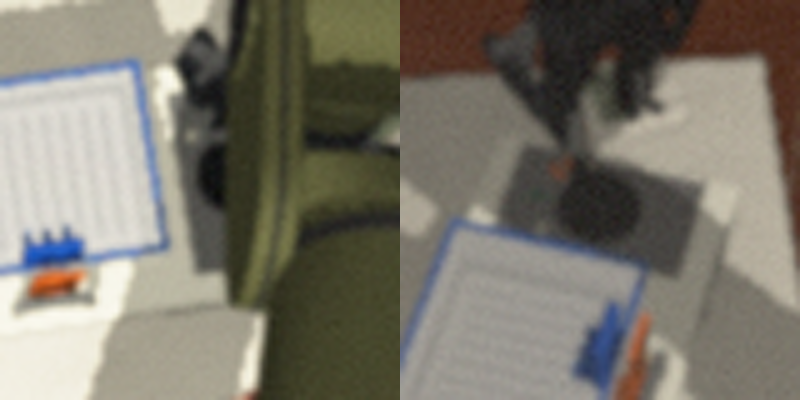

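The side view shows the jaws over the knob (knob at (600,205) in the montage); the arm hides it in the top view. I'll descend, then close.

```bash
python3 -m creep '[{"dx":0,"dy":-0.1,"dz":-2,"twist":0,"hand":3.5},{"dx":0,"dy":-0.1,"dz":-2,"twist":0,"hand":3.5},{"dx":0,"dy":0,"dz":-1,"twist":0,"hand":3.5},{"dx":0,"dy":0,"dz":-1,"twist":0,"hand":3.5},{"dx":0,"dy":0,"dz":-0.4,"twist":0,"hand":3.5},{"dx":0,"dy":0,"dz":0,"twist":0,"hand":3.5},{"dx":0,"dy":0,"dz":0,"twist":0,"hand":3},{"dx":0,"dy":0,"dz":0,"twist":0,"hand":2.5},{"dx":0,"dy":0,"dz":0,"twist":0,"hand":2},{"dx":0,"dy":0,"dz":0,"twist":0,"hand":2}]' 20
python3 -m creep '[{"dx":0,"dy":0,"dz":0,"twist":0,"hand":1.6},{"dx":0,"dy":0,"dz":0,"twist":0,"hand":1.4},{"dx":0,"dy":0,"dz":0,"twist":0,"hand":1.2},{"dx":0,"dy":0,"dz":0,"twist":0,"hand":1},{"dx":0,"dy":0,"dz":0,"twist":0,"hand":0.8},{"dx":0,"dy":0,"dz":0,"twist":0,"hand":0.6},{"dx":0,"dy":0,"dz":0,"twist":0,"hand":0.6},{"dx":0,"dy":0,"dz":0,"twist":0,"hand":0.6},{"dx":0,"dy":0,"dz":0,"twist":0,"hand":0.6},{"dx":0,"dy":0,"dz":0,"twist":0,"hand":0.6}]' 20
python3 -c "
from h import *
s=manip.state();print(s['tcp_pos'],s['wrist_force'],s['ft_torque'],s['grip_width']*85)"
```

```text
clock: 3.53
tcp_pos: [0.5469, -0.0013, 0.0592]
eef_rot: [3.141, 0.001, 2.604]
wrist_force: [0.6, 0.9, -0.4]
grip_width: 0.238
clock: 4.37
tcp_pos: [0.5467, -0.001, 0.0587]
eef_rot: [3.141, 0.001, 2.604]
wrist_force: [1.7, 4.9, 3.1]
grip_width: 0.14
[ 0.54667141 -0.00096162  0.0586793 ] [1.74551494 4.85653188 3.14578013] [ 0.68562191 -0.1994369   0.00630224] 11.895014940010238
```

```bash
python3 -m creep '[{"dx":0,"dy":0,"dz":0,"twist":7,"hand":0.6},{"dx":0,"dy":0,"dz":0,"twist":7,"hand":0.6},{"dx":0,"dy":0,"dz":0,"twist":7,"hand":0.6},{"dx":0,"dy":0,"dz":0,"twist":7,"hand":0.6},{"dx":0,"dy":0,"dz":0,"twist":7,"hand":0.6},{"dx":0,"dy":0,"dz":0,"twist":7,"hand":0.6},{"dx":0,"dy":0,"dz":0,"twist":7,"hand":0.6},{"dx":0,"dy":0,"dz":0,"twist":7,"hand":0.6},{"dx":0,"dy":0,"dz":0,"twist":7,"hand":0.6},{"dx":0,"dy":0,"dz":0,"twist":7,"hand":0.6}]'
python3 -m creep '[{"dx":0,"dy":0,"dz":0,"twist":6,"hand":0.6},{"dx":0,"dy":0,"dz":0,"twist":4,"hand":0.6},{"dx":0,"dy":0,"dz":0,"twist":0,"hand":0.6},{"dx":0,"dy":0,"dz":0,"twist":0,"hand":0.6},{"dx":0,"dy":0,"dz":0,"twist":0,"hand":0.6},{"dx":0,"dy":0,"dz":0,"twist":0,"hand":3},{"dx":0,"dy":0,"dz":0,"twist":0,"hand":3.5},{"dx":0,"dy":0,"dz":0,"twist":0,"hand":3.5},{"dx":0,"dy":0,"dz":0,"twist":0,"hand":3.5},{"dx":0,"dy":0,"dz":0,"twist":0,"hand":3.5}]'
```

```text
clock: 5.2
tcp_pos: [0.5467, -0.0006, 0.0587]
eef_rot: [3.141, 0.001, -2.452]
wrist_force: [1.9, 5.4, 3.6]
grip_width: 0.141
clock: 6.03
tcp_pos: [0.5459, -0.0015, 0.0579]
eef_rot: [3.141, -0.001, -2.283]
wrist_force: [-1.1, -0.1, -0.0]
grip_width: 0.406
```

```bash
python3 -m creep '[{"dx":0,"dy":0,"dz":3,"twist":0,"hand":3.5},{"dx":0,"dy":0,"dz":3,"twist":0,"hand":3.5},{"dx":0,"dy":0,"dz":3,"twist":-7,"hand":3.5},{"dx":0,"dy":0,"dz":2,"twist":-7,"hand":4.5},{"dx":-1,"dy":1,"dz":1,"twist":-7,"hand":4.5},{"dx":-1,"dy":1,"dz":0,"twist":-7,"hand":4.5},{"dx":-1,"dy":1,"dz":0,"twist":-7,"hand":4.5},{"dx":-1,"dy":1,"dz":0,"twist":-7,"hand":4.5},{"dx":-1,"dy":1,"dz":0,"twist":-7,"hand":4.5},{"dx":-1,"dy":1,"dz":0,"twist":-7,"hand":4.5}]'
python3 -m creep '[{"dx":-0.5,"dy":1,"dz":0,"twist":-7,"hand":4.5},{"dx":0,"dy":1,"dz":0,"twist":-7,"hand":4.5},{"dx":0,"dy":1,"dz":0,"twist":-7,"hand":4.5},{"dx":0,"dy":1,"dz":0,"twist":-7,"hand":4.5},{"dx":0,"dy":1,"dz":0,"twist":-7,"hand":4.5},{"dx":0,"dy":0,"dz":0,"twist":-7,"hand":4.5},{"dx":0,"dy":0,"dz":0,"twist":-7,"hand":4.5},{"dx":0,"dy":0,"dz":0,"twist":-7,"hand":4.5},{"dx":0,"dy":0,"dz":0,"twist":-7,"hand":4.5},{"dx":0,"dy":0,"dz":0,"twist":-7,"hand":4.5}]'
python3 - <<'E'
from h import *
T=dict(np.load('c_top.npz'));S=dict(np.load('c_side.npz'))
def lsq(a,b):
    o1,d1=a;o2,d2=b;A=np.stack([d1,-d2],1);s=np.linalg.lstsq(A,o2-o1,rcond=None)[0];p,q=o1+d1*s[0],o2+d2*s[1];return ((p+q)/2).round(4),np.linalg.norm(p-q).round(4)
for nm,lo,hi in(('org',(0,110,60),(16,255,255)),('blu',(105,120,40),(128,255,255))):
    ps=[]
    for c,(x0,y0,x1,y1) in((T,(268,174,294,192)),(S,(246,140,270,175))):
        m=cv2.inRange(cv2.cvtColor(c['color'],cv2.COLOR_RGB2HSV),lo,hi)[y0:y1,x0:x1]
        m=cv2.morphologyEx(m,cv2.MORPH_OPEN,np.ones((2,2),np.uint8)) if nm=='blu' else m
        k,lab,st,cc=cv2.connectedComponentsWithStats(m);i=1+np.argmax(st[1:,4]);print(nm,st[i],(cc[i]+[x0,y0]).round(1));ps.append(ray(c,*(cc[i]+[x0,y0])))
    print(lsq(*ps))
c=cam('side');save(c,'s2.png',(200,85,300,185),6);save(cam('top'),'t2.png')
E
```

```text
clock: 6.87
tcp_pos: [0.4856, 0.059, 0.1781]
eef_rot: [-3.141, -0.0, 3.016]
wrist_force: [-0.2, -0.6, -0.4]
grip_width: 0.53
clock: 7.7
tcp_pos: [0.4811, 0.1086, 0.1781]
eef_rot: [-3.141, 0.0, 1.795]
wrist_force: [0.0, -0.1, -0.1]
grip_width: 0.527
org [ 8 10 10  5 36] [280.3 186.1]
org [13 10  5 16 33] [261.  159.6]
(array([0.4726, 0.1139, 0.0642]), np.float64(0.0009))
blu [ 8  5 11  5 40] [281.  181.1]Traceback (most recent call last):
  File "<stdin>", line 10, in <module>
    return _wrapfunc(a, 'argmax', axis=axis, out=out, **kwds)
    return bound(*args, **kwds)
ValueError: attempt to get argmax of an empty sequence
```

```bash
python3 - <<'E'
from h import *
T=cam('top');S=cam('side')
a=cv2.resize(T['color'][130:210,270:350,::-1],(400,400),interpolation=2);b=cv2.resize(S['color'][85:165,215:295,::-1],(400,400),interpolation=2)
cv2.imwrite('pics/k2.png',np.hstack([a,b]))
E
```

```text
(no output)
```

View pics/k2.png

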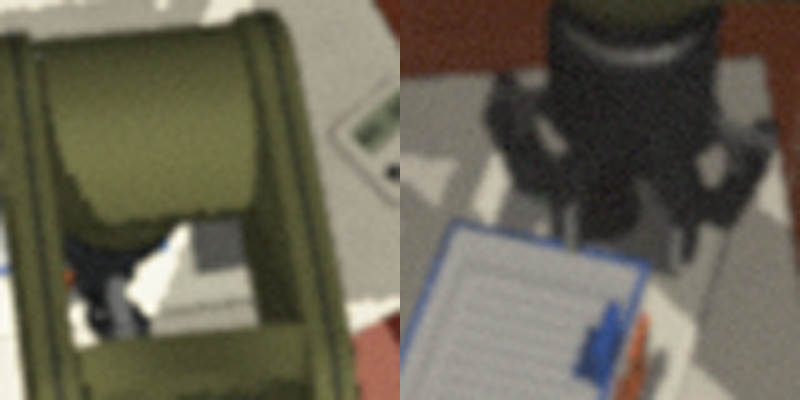

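The hand hides the knob, so I'll step left briefly to confirm "off" before lifting the cover.

```bash
python3 -m creep '[{"dx":-0.5,"dy":1.8,"dz":0,"twist":-0.33,"hand":4.5},{"dx":-0.5,"dy":1.8,"dz":0,"twist":-0.33,"hand":4.5},{"dx":-0.5,"dy":1.8,"dz":0,"twist":-0.33,"hand":4.5},{"dx":-0.5,"dy":1.8,"dz":0,"twist":-0.33,"hand":4.5},{"dx":-0.5,"dy":1.8,"dz":0,"twist":-0.33,"hand":4.5},{"dx":-0.5,"dy":1.8,"dz":0,"twist":-0.33,"hand":4.5},{"dx":-0.5,"dy":1.8,"dz":0,"twist":-0.33,"hand":4.5},{"dx":-0.5,"dy":1.8,"dz":0,"twist":-0.33,"hand":4.5},{"dx":-0.5,"dy":1.8,"dz":0,"twist":-0.33,"hand":4.5},{"dx":-0.5,"dy":1.8,"dz":0,"twist":-0.33,"hand":4.5}]'
python3 - <<'E'
from h import *
T=cam('top');S=cam('side')
a=cv2.resize(T['color'][130:210,260:340,::-1],(400,400),interpolation=2);b=cv2.resize(S['color'][95:175,195:275,::-1],(400,400),interpolation=2)
cv2.imwrite('pics/k3.png',np.hstack([a,b]))
E
```

```text
clock: 8.63
tcp_pos: [0.4309, 0.2895, 0.1783]
eef_rot: [-3.142, 0.0, 1.747]
wrist_force: [0.6, 0.4, -0.0]
grip_width: 0.524
```

View pics/k3.png

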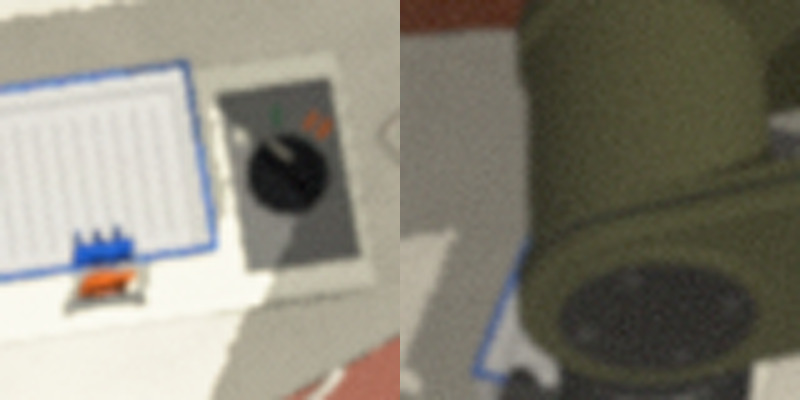

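The white line at (280,150) points back left to the white dot (240,132), so the selector is off. Now to the grip point.

```bash
python3 -m creep '[{"dx":0.52,"dy":-1.74,"dz":0,"twist":-0.06,"hand":4.5},{"dx":0.52,"dy":-1.74,"dz":0,"twist":-0.06,"hand":4.5},{"dx":0.52,"dy":-1.74,"dz":0,"twist":-0.06,"hand":4.5},{"dx":0.52,"dy":-1.74,"dz":0,"twist":-0.06,"hand":4.5},{"dx":0.52,"dy":-1.74,"dz":0,"twist":-0.06,"hand":4.5},{"dx":0.52,"dy":-1.74,"dz":0,"twist":-0.06,"hand":4.5},{"dx":0.52,"dy":-1.74,"dz":0,"twist":-0.06,"hand":4.5},{"dx":0.52,"dy":-1.74,"dz":0,"twist":-0.06,"hand":4.5},{"dx":0.52,"dy":-1.74,"dz":0,"twist":-0.06,"hand":4.5},{"dx":0.52,"dy":-1.74,"dz":0,"twist":-0.06,"hand":4.5}]'
python3 -m creep '[{"dx":0,"dy":0,"dz":-2,"twist":0,"hand":4.5},{"dx":0,"dy":0,"dz":-2,"twist":0,"hand":4.5},{"dx":0,"dy":0,"dz":-1,"twist":0,"hand":4.5},{"dx":0,"dy":0,"dz":-1,"twist":0,"hand":4.5},{"dx":0,"dy":0,"dz":-1,"twist":0,"hand":4.5},{"dx":0,"dy":0,"dz":-1,"twist":0,"hand":4.5},{"dx":0,"dy":0,"dz":-1,"twist":0,"hand":4.5},{"dx":0,"dy":0,"dz":0,"twist":0,"hand":4.5},{"dx":0,"dy":0,"dz":0,"twist":0,"hand":4.5},{"dx":0,"dy":0,"dz":0,"twist":0,"hand":4.5}]'
```

```text
clock: 9.57
tcp_pos: [0.4834, 0.1129, 0.1783]
eef_rot: [-3.141, 0.001, 1.735]
wrist_force: [-0.3, 0.1, 0.0]
grip_width: 0.522
clock: 10.4
tcp_pos: [0.4837, 0.115, 0.0888]
eef_rot: [3.141, 0.0, 1.733]
wrist_force: [-0.3, -0.1, -0.2]
grip_width: 0.527
```

```bash
python3 -m creep '[{"dx":0,"dy":0,"dz":-0.1,"twist":0,"hand":4},{"dx":0,"dy":0,"dz":0,"twist":0,"hand":3.5},{"dx":0,"dy":0,"dz":0,"twist":0,"hand":3},{"dx":0,"dy":0,"dz":0,"twist":0,"hand":2.7},{"dx":0,"dy":0,"dz":0,"twist":0,"hand":2.4},{"dx":0,"dy":0,"dz":0,"twist":0,"hand":2.2},{"dx":0,"dy":0,"dz":0,"twist":0,"hand":2},{"dx":0,"dy":0,"dz":0,"twist":0,"hand":1.8},{"dx":0,"dy":0,"dz":0,"twist":0,"hand":1.7},{"dx":0,"dy":0,"dz":0,"twist":0,"hand":1.6}]' 40
python3 -m creep '[{"dx":0,"dy":0,"dz":0,"twist":0,"hand":1.4},{"dx":0,"dy":0,"dz":0,"twist":0,"hand":1.2},{"dx":0,"dy":0,"dz":0,"twist":0,"hand":1},{"dx":0,"dy":0,"dz":0,"twist":0,"hand":1},{"dx":0,"dy":0,"dz":0,"twist":0,"hand":1},{"dx":0,"dy":0,"dz":0,"twist":0,"hand":1},{"dx":0,"dy":0,"dz":0,"twist":0,"hand":1},{"dx":0,"dy":0,"dz":0,"twist":0,"hand":1},{"dx":0,"dy":0,"dz":0,"twist":0,"hand":1},{"dx":0,"dy":0,"dz":0,"twist":0,"hand":1}]' 40
python3 -c "
from h import *
s=manip.state();print(s['tcp_pos'],s['wrist_force'],s['ft_torque'],s['grip_width']*85.4)"
```

```text
clock: 11.23
tcp_pos: [0.484, 0.1148, 0.0877]
eef_rot: [3.14, 0.0, 1.733]
wrist_force: [1.6, -0.2, -0.2]
grip_width: 0.194
clock: 12.07
tcp_pos: [0.4839, 0.1148, 0.0879]
eef_rot: [3.14, 0.0, 1.733]
wrist_force: [0.6, -0.4, 5.8]
grip_width: 0.175
[0.48391267 0.11482715 0.08790883] [ 0.59160045 -0.35493094  5.80788982] [-0.00389235 -0.20468577  0.00762866] 14.924304452859541
```

```bash
python3 -m creep '[{"dx":0,"dy":0,"dz":0.1,"twist":0,"hand":1},{"dx":0,"dy":0,"dz":0.1,"twist":0,"hand":1},{"dx":0,"dy":0,"dz":0.1,"twist":0,"hand":1},{"dx":0,"dy":0,"dz":0.1,"twist":0,"hand":1},{"dx":0,"dy":0,"dz":0.1,"twist":0,"hand":1},{"dx":0,"dy":0,"dz":0,"twist":0,"hand":1},{"dx":0,"dy":0,"dz":0,"twist":0,"hand":1},{"dx":0,"dy":0,"dz":0,"twist":0,"hand":1},{"dx":0,"dy":0,"dz":0,"twist":0,"hand":1},{"dx":0,"dy":0,"dz":0,"twist":0,"hand":1}]' 40
python3 - <<'E'
from h import *
s=manip.state();print(s['tcp_pos'],s['wrist_force'],s['ft_torque'],s['grip_width']*85.4)
S=cam('side');T=cam('top')
a=cv2.resize(T['color'][130:210,240:320,::-1],(400,400),interpolation=2);b=cv2.resize(S['color'][95:175,205:285,::-1],(400,400),interpolation=2)
cv2.imwrite('pics/k4.png',np.hstack([a,b]))
E
```

```text
clock: 12.9
tcp_pos: [0.4832, 0.1148, 0.0923]
eef_rot: [-3.141, 0.0, 1.733]
wrist_force: [-0.4, -0.2, -1.7]
grip_width: 0.177
[0.48324009 0.11476568 0.09227721] [-0.36876025 -0.18286763 -1.69756736] [-0.03225349  0.00960333  0.00563467] 15.13138408715369
```

View pics/k4.png

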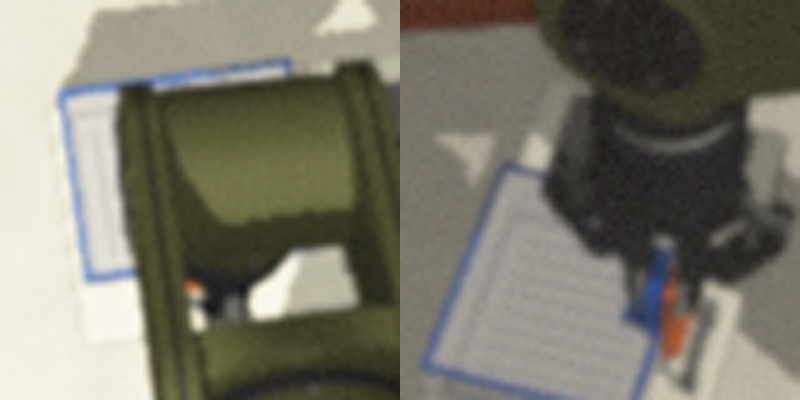

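The wrist carries only the cover's weight (1.7 N), so it is free of the keeper; the side view shows the tab (670,320) squeezed against the rib (650,290). Now lift it and carry it left.

```bash
python3 -m creep '[{"dx":0,"dy":0,"dz":0.3,"twist":0,"hand":1},{"dx":0,"dy":0,"dz":0.5,"twist":0,"hand":1},{"dx":0,"dy":0,"dz":0.8,"twist":0,"hand":1},{"dx":0,"dy":0,"dz":1,"twist":0,"hand":1},{"dx":0,"dy":0,"dz":1,"twist":0,"hand":1},{"dx":0,"dy":0,"dz":1,"twist":0,"hand":1},{"dx":0,"dy":0,"dz":1,"twist":0,"hand":1},{"dx":0,"dy":0,"dz":0.5,"twist":0,"hand":1},{"dx":0,"dy":0,"dz":0.4,"twist":0,"hand":1},{"dx":0,"dy":0,"dz":0,"twist":0,"hand":1}]' 60
python3 -m creep '[{"dx":0,"dy":0.7,"dz":0,"twist":0,"hand":1},{"dx":0.2,"dy":1.4,"dz":0,"twist":0,"hand":1},{"dx":0.4,"dy":2,"dz":0,"twist":0,"hand":1},{"dx":0.4,"dy":2,"dz":0,"twist":0,"hand":1},{"dx":0.4,"dy":2,"dz":0,"twist":0,"hand":1},{"dx":0.4,"dy":2,"dz":0,"twist":0,"hand":1},{"dx":0.4,"dy":2,"dz":0,"twist":0,"hand":1},{"dx":0.4,"dy":2,"dz":0,"twist":0,"hand":1},{"dx":0.4,"dy":2,"dz":0,"twist":0,"hand":1},{"dx":0.3,"dy":1.7,"dz":0,"twist":0,"hand":1}]'
python3 -m creep '[{"dx":0,"dy":0,"dz":-1,"twist":0,"hand":1},{"dx":0,"dy":0,"dz":-2,"twist":0,"hand":1},{"dx":0,"dy":0,"dz":-2,"twist":0,"hand":1},{"dx":0,"dy":0,"dz":-2,"twist":0,"hand":1},{"dx":0,"dy":0,"dz":-1.5,"twist":0,"hand":1},{"dx":0,"dy":0,"dz":-0.8,"twist":0,"hand":1},{"dx":0,"dy":0,"dz":-0.4,"twist":0,"hand":1},{"dx":0,"dy":0,"dz":0,"twist":0,"hand":1},{"dx":0,"dy":0,"dz":0,"twist":0,"hand":1},{"dx":0,"dy":0,"dz":0,"twist":0,"hand":1}]'
```

```text
clock: 13.83
tcp_pos: [0.4839, 0.1148, 0.1586]
eef_rot: [3.14, 0.0, 1.733]
wrist_force: [-0.2, 0.1, -1.6]
grip_width: 0.163
clock: 14.67
tcp_pos: [0.5158, 0.2944, 0.1562]
eef_rot: [-3.14, 0.0, 1.733]
wrist_force: [-0.6, 0.4, -0.9]
grip_width: 0.167
clock: 15.5
tcp_pos: [0.5172, 0.2931, 0.0617]
eef_rot: [3.139, -0.001, 1.733]
wrist_force: [-0.3, 0.3, -0.4]
grip_width: 0.166
```

```bash
python3 -m creep '[{"dx":0,"dy":0,"dz":-0.2,"twist":0,"hand":1},{"dx":0,"dy":0,"dz":-0.2,"twist":0,"hand":1},{"dx":0,"dy":0,"dz":-0.1,"twist":0,"hand":1},{"dx":0,"dy":0,"dz":-0.1,"twist":0,"hand":1},{"dx":0,"dy":0,"dz":-0.1,"twist":0,"hand":1},{"dx":0,"dy":0,"dz":-0.1,"twist":0,"hand":1},{"dx":0,"dy":0,"dz":0,"twist":0,"hand":1},{"dx":0,"dy":0,"dz":0,"twist":0,"hand":1},{"dx":0,"dy":0,"dz":0,"twist":0,"hand":1},{"dx":0,"dy":0,"dz":0,"twist":0,"hand":1}]'
```

```text
clock: 16.33
tcp_pos: [0.5165, 0.2928, 0.0531]
eef_rot: [3.142, 0.0, 1.733]
wrist_force: [-2.8, -1.7, 5.8]
grip_width: 0.167
```

Contact. Release, then move up and aside to look.

```bash
python3 -m creep '[{"dx":0,"dy":0,"dz":0,"twist":0,"hand":1.8},{"dx":0,"dy":0,"dz":0,"twist":0,"hand":2.6},{"dx":0,"dy":0,"dz":0,"twist":0,"hand":3.5},{"dx":0,"dy":0,"dz":0,"twist":0,"hand":4.5},{"dx":0,"dy":0,"dz":0,"twist":0,"hand":4.5},{"dx":0,"dy":0,"dz":0,"twist":0,"hand":4.5},{"dx":0,"dy":0,"dz":1,"twist":0,"hand":4.5},{"dx":0,"dy":0,"dz":2,"twist":0,"hand":4.5},{"dx":0,"dy":0,"dz":3,"twist":0,"hand":4.5},{"dx":0,"dy":0,"dz":3,"twist":0,"hand":4.5}]' 30
python3 -m creep '[{"dx":-1,"dy":-3,"dz":2,"twist":0,"hand":4.5},{"dx":-1,"dy":-3,"dz":2,"twist":0,"hand":4.5},{"dx":-1,"dy":-3,"dz":2,"twist":0,"hand":4.5},{"dx":-1,"dy":-3,"dz":0,"twist":0,"hand":4.5},{"dx":-1,"dy":-3,"dz":0,"twist":0,"hand":4.5},{"dx":-1,"dy":-3.5,"dz":0,"twist":0,"hand":4.5},{"dx":-1,"dy":-3.5,"dz":0,"twist":0,"hand":4.5},{"dx":-1,"dy":-3.5,"dz":0,"twist":0,"hand":4.5},{"dx":-1,"dy":-3.5,"dz":0,"twist":0,"hand":4.5},{"dx":-1,"dy":-3.5,"dz":0,"twist":0,"hand":4.5}]'
python3 - <<'E'
from h import *
T=cam('top');S=cam('side')
np.savez('c2_top',**T);np.savez('c2_side',**S)
a=cv2.resize(T['color'][130:250,165:325,::-1],(800,600),interpolation=2)
cv2.imwrite('pics/t5.png',a)
b=cv2.resize(S['color'][100:280,160:300,::-1],(466,600),interpolation=2)
cv2.imwrite('pics/s5.png',b)
E
```

```text
clock: 17.17
tcp_pos: [0.5156, 0.2924, 0.1429]
eef_rot: [-3.14, 0.001, 1.733]
wrist_force: [0.5, 0.3, -0.5]
grip_width: 0.528
clock: 18.0
tcp_pos: [0.4156, -0.0336, 0.2033]
eef_rot: [3.14, 0.001, 1.733]
wrist_force: [0.5, -0.7, 0.7]
grip_width: 0.523
```

View pics/t5.png

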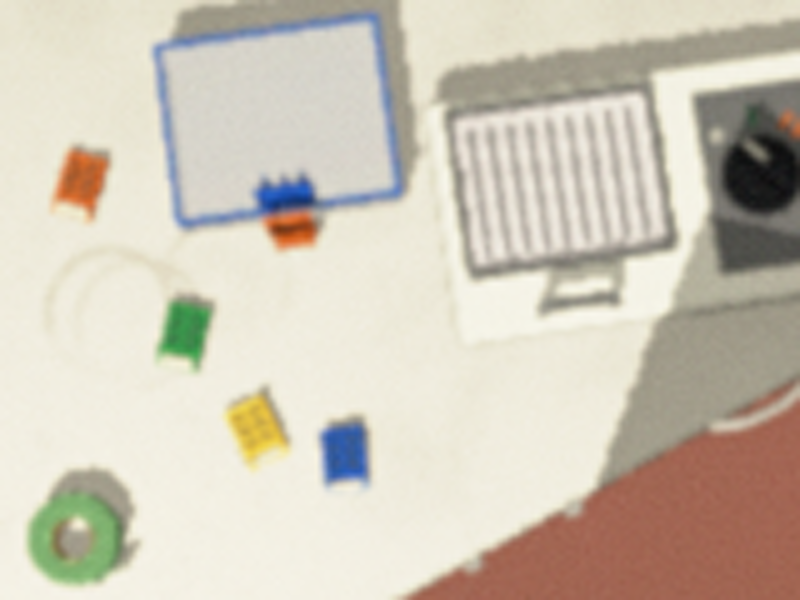

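View pics/s5.png

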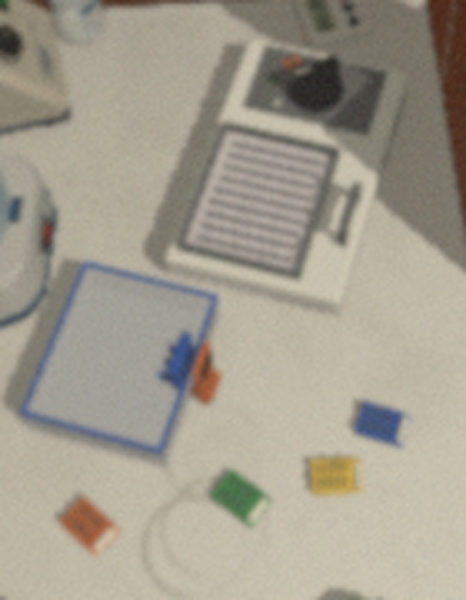

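Clear view: the cover lies on the bench to the left (tab at (292,230)), the tray is open, the knob is still at the white dot (755,150), and four cassettes are present, each with its sloped end towards the robot.

```bash
cat > cas.py <<'E'
from h import *
import sys
HSV={'yel':((18,90,110),(34,255,255)),'grn':((50,90,40),(85,255,255)),'blu':((106,110,50),(126,255,255)),'org':((2,110,60),(16,255,255))}
def cass(c,nm,z=.007,near=None):
    m=cv2.inRange(cv2.cvtColor(c['color'],cv2.COLOR_RGB2HSV),*HSV[nm]);k,lab,st,cc=cv2.connectedComponentsWithStats(m);out=[]
    for i in range(1,k):
        if not 35<st[i,4]<260: continue
        ys,xs=np.where(lab==i);w=np.array([onz(c,x,y,z)[:2] for x,y in zip(xs,ys)])*1000
        if not(250<w[:,0].mean()<680 and -100<w[:,1].mean()<520): continue
        if near is not None and np.linalg.norm(w.mean(0)-near)>60: continue
        r=cv2.minAreaRect(w.astype(np.float32)); out.append((w.mean(0).round(1).tolist(),np.round(r[1],0).tolist(),round(r[2],1),int(st[i,4])))
    return out
E
python3 - <<'E'
from cas import *
T=dict(np.load('c2_top.npz'));S=dict(np.load('c2_side.npz'))
for nm in HSV: print(nm,'top',cass(T,nm),'side',cass(S,nm))
f=lambda p,z:onz(T,165+p[0]/5-.4,130+p[1]/5-.4,z)
g=lambda p,z:onz(S,160+p[0]/3.33-.35,100+p[1]/3.33-.35,z)
def rep(n,P): # TL TR BR BL
    P=np.array(P)[:,:2];d=(P[0]+P[1]-P[2]-P[3])/2;l=np.linalg.norm(d);q=(P[0]+P[3]-P[1]-P[2])/2
    print(n,P.mean(0).round(4),'len',l.round(4),'dir',np.degrees(np.arctan2(d[1],d[0])).round(1),'wid',np.linalg.norm(q).round(4),'dirw',(np.degrees(np.arctan2(q[1],q[0]))-90).round(1))
for n,P in dict(org=[(72,147),(111,152),(93,219),(54,210)],grn=[(178,294),(214,300),(196,370),(158,360)],yel=[(226,402),(265,390),(290,442),(255,465)],blu=[(320,425),(363,418),(370,484),(328,488)]).items(): rep(n,[f(p,.006) for p in P])
rep('tray',[f(p,.045) for p in[(447,110),(650,85),(678,247),(470,275)]])
rep('cover',[f(p,.035) for p in[(155,46),(377,14),(402,195),(182,227)]])
rep('trayS',[g(p,.045) for p in[(180,248),(226,127),(338,151),(298,275)]])
rep('coverS',[g(p,.035) for p in[(22,411),(84,264),(217,296),(163,452)]])
rep('orgS',[g(p,.006) for p in[(58,521),(78,496),(117,530),(98,553)]])
rep('grnS',[g(p,.006) for p in[(210,493),(228,470),(270,501),(252,525)]])
rep('yelS',[g(p,.006) for p in[(310,490),(308,457),(356,460),(358,491)]])
rep('bluS',[g(p,.006) for p in[(353,430),(360,402),(408,413),(402,443)]])
E
```

```text
yel top [([383.4, 314.1], [37.0, 28.0], 27.8, 103)] side [([382.4, 316.1], [37.0, 28.0], 25.3, 143)]
grn top [([443.8, 361.2], [23.0, 32.0], 78.3, 76), ([311.6, 423.6], [47.0, 51.0], 1.2, 125)] side []
blu top [([532.8, 299.8], [14.0, 33.0], 9.4, 46), ([368.1, 257.2], [32.0, 22.0], 1.7, 75)] side [([540.0, 280.1], [12.0, 43.0], 16.4, 55)]
org top [([541.2, 432.2], [27.0, 36.0], 74.4, 88), ([511.0, 295.1], [20.0, 29.0], 10.8, 55)] side [([514.7, 283.5], [19.0, 48.0], 27.8, 78), ([541.4, 434.1], [25.0, 31.0], 76.7, 112)]
org [0.5394 0.4314] len 0.044 dir -12.7 wid 0.0258 dirw -9.1
grn [0.4438 0.3603] len 0.0452 dir -13.4 wid 0.0243 dirw -11.0
yel [0.3849 0.3119] len 0.0406 dir 27.0 wid 0.0259 dirw 26.6
blu [0.3676 0.2565] len 0.0411 dir 8.2 wid 0.0272 dirw 8.6
tray [0.54   0.1241] len 0.1048 dir 9.5 wid 0.1294 dirw 8.6
cover [0.5763 0.3026] len 0.1183 dir 9.9 wid 0.1412 dirw 9.6
trayS [0.5375 0.1299] len 0.1022 dir 10.8 wid 0.1284 dirw 9.7
coverS [0.5769 0.3047] len 0.1179 dir 9.5 wid 0.1397 dirw 9.8
orgS [0.5388 0.435 ] len 0.0423 dir -13.2 wid 0.0237 dirw -10.0
grnS [0.4415 0.3638] len 0.0424 dir -12.0 wid 0.0236 dirw -10.2
yelS [0.383  0.3154] len 0.0382 dir 22.8 wid 0.0267 dirw 28.2
bluS [0.3666 0.2583] len 0.0405 dir 10.4 wid 0.0259 dirw 11.9
```

```bash
python3 -m creep '[{"dx":-0.35,"dy":2.08,"dz":0,"twist":6.44,"hand":4},{"dx":-0.35,"dy":2.08,"dz":0,"twist":6.44,"hand":4},{"dx":-0.35,"dy":2.08,"dz":0,"twist":6.44,"hand":4},{"dx":-0.35,"dy":2.08,"dz":0,"twist":6.44,"hand":4},{"dx":-0.35,"dy":2.08,"dz":0,"twist":6.44,"hand":4},{"dx":-0.35,"dy":2.08,"dz":0,"twist":6.44,"hand":4},{"dx":-0.35,"dy":2.08,"dz":0,"twist":6.44,"hand":4},{"dx":-0.35,"dy":2.08,"dz":0,"twist":6.44,"hand":4},{"dx":-0.35,"dy":2.08,"dz":0,"twist":6.44,"hand":4},{"dx":-0.35,"dy":2.08,"dz":0,"twist":6.44,"hand":4}]'
python3 -m creep '[{"dx":-0.35,"dy":2.08,"dz":0,"twist":6.44,"hand":4},{"dx":-0.35,"dy":2.08,"dz":0,"twist":6.44,"hand":4},{"dx":-0.35,"dy":2.08,"dz":0,"twist":6.44,"hand":4},{"dx":-0.35,"dy":2.08,"dz":0,"twist":6.44,"hand":4},{"dx":0,"dy":0,"dz":-3,"twist":0,"hand":4},{"dx":0,"dy":0,"dz":-3,"twist":0,"hand":4},{"dx":0,"dy":0,"dz":-3,"twist":0,"hand":4},{"dx":0,"dy":0,"dz":-3,"twist":0,"hand":4},{"dx":0,"dy":0,"dz":-2,"twist":0,"hand":4},{"dx":0,"dy":0,"dz":0,"twist":0,"hand":4}]'
python3 - <<'E'
from cas import *
print(manip.state()['tcp_pos'],np.degrees(manip.state()['eef_rot'][2]))
T=cam('top');S=cam('side')
for nm in HSV: print(nm,'top',cass(T,nm),'side',cass(S,nm))
E
```

```text
clock: 18.93
tcp_pos: [0.3809, 0.1775, 0.2031]
eef_rot: [3.141, 0.001, 2.863]
wrist_force: [1.0, -0.5, -0.5]
grip_width: 0.468
clock: 19.77
tcp_pos: [0.3637, 0.2578, 0.058]
eef_rot: [-3.139, -0.009, -2.976]
wrist_force: [-0.5, -0.6, -1.0]
grip_width: 0.468
[0.36368884 0.25783257 0.05800531] -170.51823965197377
yel top [([377.2, 274.8], [30.0, 87.0], 30.4, 155)] side [([382.4, 316.1], [37.0, 28.0], 25.3, 143)]
grn top [([444.2, 361.0], [23.0, 32.0], 78.2, 76), ([311.4, 422.8], [44.0, 51.0], 1.2, 112)] side []
blu top [([532.8, 300.2], [14.0, 32.0], 9.4, 45)] side [([539.3, 280.4], [14.0, 43.0], 13.2, 62)]
org top [([541.3, 432.3], [27.0, 33.0], 72.6, 85), ([510.7, 294.9], [20.0, 31.0], 10.8, 55)] side [([514.6, 282.9], [19.0, 48.0], 27.8, 82), ([541.4, 434.1], [25.0, 31.0], 76.7, 112)]
```

```bash
python3 -m creep '[{"dx":0.2,"dy":0,"dz":-1.5,"twist":0,"hand":4},{"dx":0.15,"dy":0,"dz":-1.5,"twist":0,"hand":4},{"dx":0,"dy":0,"dz":-0.8,"twist":0,"hand":4},{"dx":0,"dy":0,"dz":-0.4,"twist":0,"hand":4},{"dx":0,"dy":0,"dz":-0.2,"twist":0,"hand":4},{"dx":0,"dy":0,"dz":-0.2,"twist":0,"hand":4},{"dx":0,"dy":0,"dz":0,"twist":0,"hand":4},{"dx":0,"dy":0,"dz":0,"twist":0,"hand":4},{"dx":0,"dy":0,"dz":0,"twist":0,"hand":3.5},{"dx":0,"dy":0,"dz":0,"twist":0,"hand":3}]' 30
python3 -m creep '[{"dx":0,"dy":0,"dz":0,"twist":0,"hand":2.5},{"dx":0,"dy":0,"dz":0,"twist":0,"hand":2.2},{"dx":0,"dy":0,"dz":0,"twist":0,"hand":2},{"dx":0,"dy":0,"dz":0,"twist":0,"hand":2},{"dx":0,"dy":0,"dz":0,"twist":0,"hand":2},{"dx":0,"dy":0,"dz":0,"twist":0,"hand":2},{"dx":0,"dy":0,"dz":0,"twist":0,"hand":2},{"dx":0,"dy":0,"dz":0.5,"twist":0,"hand":2},{"dx":0,"dy":0,"dz":1,"twist":0,"hand":2},{"dx":0,"dy":0,"dz":1,"twist":0,"hand":2}]' 30
```

```text
clock: 20.7
tcp_pos: [0.3711, 0.2591, 0.0167]
eef_rot: [3.141, 0.001, -2.977]
wrist_force: [-0.1, 0.5, 1.2]
grip_width: 0.351
clock: 21.53
tcp_pos: [0.3704, 0.2587, 0.0416]
eef_rot: [-3.141, -0.001, -2.977]
wrist_force: [0.3, 0.7, -0.2]
grip_width: 0.308
```

Blue held (26 mm opening, consistent with the earlier 1.5 mm under-reading). I'll carry it to the back-right slot.

```bash
python3 -m creep '[{"dx":0,"dy":0,"dz":3,"twist":0,"hand":2},{"dx":0.5,"dy":-0.4,"dz":3,"twist":0,"hand":2},{"dx":2.2,"dy":-1.7,"dz":0,"twist":0,"hand":2},{"dx":2.5,"dy":-2,"dz":0,"twist":0,"hand":2},{"dx":2.5,"dy":-2,"dz":0,"twist":0,"hand":2},{"dx":2.5,"dy":-2,"dz":0,"twist":0,"hand":2},{"dx":2.5,"dy":-2,"dz":0,"twist":0,"hand":2},{"dx":2.5,"dy":-2,"dz":0,"twist":0,"hand":2},{"dx":2.5,"dy":-2,"dz":0,"twist":0,"hand":2},{"dx":2.3,"dy":-1.7,"dz":0,"twist":0,"hand":2}]' 40
python3 -m creep '[{"dx":0,"dy":0,"dz":-1,"twist":0,"hand":2},{"dx":0,"dy":0,"dz":-1,"twist":0,"hand":2},{"dx":0,"dy":0,"dz":-1,"twist":0,"hand":2},{"dx":0,"dy":0,"dz":-0.5,"twist":0,"hand":2},{"dx":0,"dy":0,"dz":0,"twist":0,"hand":2},{"dx":0,"dy":0,"dz":0,"twist":0,"hand":2},{"dx":0,"dy":0,"dz":0,"twist":0,"hand":2},{"dx":0,"dy":0,"dz":0,"twist":0,"hand":2},{"dx":0,"dy":0,"dz":0,"twist":0,"hand":2},{"dx":0,"dy":0,"dz":0,"twist":0,"hand":2}]'
```

```text
clock: 22.37
tcp_pos: [0.5724, 0.0995, 0.1025]
eef_rot: [-3.141, 0.002, -2.978]
wrist_force: [0.6, 0.2, 1.0]
grip_width: 0.296
clock: 23.2
tcp_pos: [0.5711, 0.1011, 0.0669]
eef_rot: [-3.141, 0.001, -2.977]
wrist_force: [0.2, -0.2, 0.6]
grip_width: 0.296
```

```bash
python3 -m creep '[{"dx":0,"dy":0,"dz":-0.5,"twist":0,"hand":2},{"dx":0,"dy":0,"dz":-0.4,"twist":0,"hand":2},{"dx":0,"dy":0,"dz":-0.3,"twist":0,"hand":2},{"dx":0,"dy":0,"dz":-0.2,"twist":0,"hand":2},{"dx":0,"dy":0,"dz":0,"twist":0,"hand":2},{"dx":0,"dy":0,"dz":0,"twist":0,"hand":2},{"dx":0,"dy":0,"dz":0,"twist":0,"hand":2},{"dx":0,"dy":0,"dz":0,"twist":0,"hand":2},{"dx":0,"dy":0,"dz":0,"twist":0,"hand":2},{"dx":0,"dy":0,"dz":0,"twist":0,"hand":2}]'
python3 -m creep '[{"dx":0,"dy":0,"dz":0,"twist":0,"hand":2.7},{"dx":0,"dy":0,"dz":0,"twist":0,"hand":3},{"dx":0,"dy":0,"dz":0,"twist":0,"hand":3.3},{"dx":0,"dy":0,"dz":0,"twist":0,"hand":3.3},{"dx":0,"dy":0,"dz":0,"twist":0,"hand":3.3},{"dx":0,"dy":0,"dz":1,"twist":0,"hand":3.3},{"dx":0,"dy":0,"dz":2,"twist":0,"hand":3.3},{"dx":0,"dy":0,"dz":2,"twist":0,"hand":4},{"dx":0,"dy":0,"dz":1,"twist":0,"hand":4},{"dx":0,"dy":0,"dz":0,"twist":0,"hand":4}]'
```

```text
clock: 24.03
tcp_pos: [0.5708, 0.101, 0.0522]
eef_rot: [3.142, 0.0, -2.977]
wrist_force: [-0.1, 0.1, -0.5]
grip_width: 0.296
clock: 24.87
tcp_pos: [0.5731, 0.1012, 0.1163]
eef_rot: [-3.141, 0.007, -2.977]
wrist_force: [0.3, -0.1, -0.1]
grip_width: 0.472
```

```bash
python3 -m creep '[{"dx":-1.89,"dy":2.12,"dz":0,"twist":1.65,"hand":4},{"dx":-1.89,"dy":2.12,"dz":0,"twist":1.65,"hand":4},{"dx":-1.89,"dy":2.12,"dz":0,"twist":1.65,"hand":4},{"dx":-1.89,"dy":2.12,"dz":0,"twist":1.65,"hand":4},{"dx":-1.89,"dy":2.12,"dz":0,"twist":1.65,"hand":4},{"dx":-1.89,"dy":2.12,"dz":0,"twist":1.65,"hand":4},{"dx":-1.89,"dy":2.12,"dz":0,"twist":1.65,"hand":4},{"dx":-1.89,"dy":2.12,"dz":0,"twist":1.65,"hand":4},{"dx":-1.89,"dy":2.12,"dz":0,"twist":1.65,"hand":4},{"dx":-1.89,"dy":2.12,"dz":0,"twist":1.65,"hand":4}]'
python3 -m creep '[{"dx":0,"dy":0,"dz":-2,"twist":0,"hand":4},{"dx":0,"dy":0,"dz":-2,"twist":0,"hand":4},{"dx":0,"dy":0,"dz":-1,"twist":0,"hand":4},{"dx":0,"dy":0,"dz":-1,"twist":0,"hand":4},{"dx":0,"dy":0,"dz":0,"twist":0,"hand":4},{"dx":0,"dy":0,"dz":0,"twist":0,"hand":4},{"dx":0,"dy":0,"dz":0,"twist":0,"hand":4},{"dx":0,"dy":0,"dz":0,"twist":0,"hand":4},{"dx":0,"dy":0,"dz":0,"twist":0,"hand":4},{"dx":0,"dy":0,"dz":0,"twist":0,"hand":4}]'
cat > chk.py <<'E'
from cas import *
s=manip.state();print(s['tcp_pos'].round(4),np.degrees(s['eef_rot'][2]).round(1),s['wrist_force'].round(1),round(s['grip_width']*85,1))
T=cam('top');S=cam('side')
for nm in HSV: print(nm,'top',cass(T,nm),'side',cass(S,nm), 'intray',[x[0] for x in cass(T,nm,.042)][:3])
E
python3 chk.py
```

```text
clock: 25.7
tcp_pos: [0.3802, 0.3135, 0.1114]
eef_rot: [-3.141, -0.001, -2.688]
wrist_force: [0.7, 0.7, 0.2]
grip_width: 0.47
clock: 26.53
tcp_pos: [0.3823, 0.3132, 0.0531]
eef_rot: [3.141, 0.001, -2.689]
wrist_force: [-0.1, 0.1, 0.5]
grip_width: 0.472
[0.3823 0.3132 0.0531] -154.1 [-0.1  0.1  0.5] 40.2
yel top [([402.3, 350.0], [33.0, 86.0], 30.1, 187)] side [] intray [[399.9, 344.9]]
grn top [([308.1, 432.0], [51.0, 37.0], 27.0, 67)] side [([443.1, 362.7], [21.0, 29.0], 82.7, 36)] intray [[308.6, 424.4]]
blu top [([574.8, 96.5], [30.0, 26.0], 1.1, 77), ([532.6, 299.9], [14.0, 32.0], 9.4, 43)] side [([578.6, 81.0], [26.0, 25.0], 10.8, 44), ([539.2, 283.5], [13.0, 33.0], 10.8, 38)] intray [[567.0, 99.4], [526.1, 296.4]]
org top [([541.3, 432.3], [27.0, 33.0], 72.6, 85), ([509.8, 295.4], [20.0, 29.0], 1.2, 55)] side [([355.3, 52.6], [30.0, 62.0], 27.9, 149), ([513.7, 285.2], [18.0, 45.0], 19.0, 64), ([541.5, 434.2], [25.0, 31.0], 75.9, 111)] intray [[534.6, 424.7], [504.1, 292.0]]
```

```bash
python3 -m creep '[{"dx":0.15,"dy":0,"dz":-1,"twist":0,"hand":4},{"dx":0,"dy":0,"dz":-1,"twist":0,"hand":4},{"dx":0,"dy":0,"dz":-1,"twist":0,"hand":4},{"dx":0,"dy":0,"dz":-0.6,"twist":0,"hand":4},{"dx":0,"dy":0,"dz":-0.3,"twist":0,"hand":4},{"dx":0,"dy":0,"dz":0,"twist":0,"hand":4},{"dx":0,"dy":0,"dz":0,"twist":0,"hand":4},{"dx":0,"dy":0,"dz":0,"twist":0,"hand":3.6},{"dx":0,"dy":0,"dz":0,"twist":0,"hand":3.3},{"dx":0,"dy":0,"dz":0,"twist":0,"hand":3}]' 30
python3 -m creep '[{"dx":0,"dy":0,"dz":0,"twist":0,"hand":2.5},{"dx":0,"dy":0,"dz":0,"twist":0,"hand":2.2},{"dx":0,"dy":0,"dz":0,"twist":0,"hand":2},{"dx":0,"dy":0,"dz":0,"twist":0,"hand":2},{"dx":0,"dy":0,"dz":0,"twist":0,"hand":2},{"dx":0,"dy":0,"dz":0,"twist":0,"hand":2},{"dx":0,"dy":0,"dz":0,"twist":0,"hand":2},{"dx":0,"dy":0,"dz":0,"twist":0,"hand":2},{"dx":0,"dy":0,"dz":0,"twist":0,"hand":2},{"dx":0,"dy":0,"dz":0,"twist":0,"hand":2}]' 40
```

```text
clock: 27.47
tcp_pos: [0.3837, 0.3133, 0.0139]
eef_rot: [3.141, 0.001, -2.689]
wrist_force: [0.2, 0.6, -0.0]
grip_width: 0.348
clock: 28.3
tcp_pos: [0.3838, 0.3133, 0.0141]
eef_rot: [3.141, 0.001, -2.689]
wrist_force: [-0.1, 0.1, 5.0]
grip_width: 0.31
```

```bash
python3 -m creep '[{"dx":0,"dy":0,"dz":1,"twist":0,"hand":2},{"dx":0,"dy":0,"dz":2,"twist":0,"hand":2},{"dx":0,"dy":0,"dz":3,"twist":0,"hand":2},{"dx":0.5,"dy":-0.8,"dz":3,"twist":-0.5,"hand":2},{"dx":1.5,"dy":-2.4,"dz":0,"twist":-2,"hand":2},{"dx":1.5,"dy":-2.4,"dz":0,"twist":-2,"hand":2},{"dx":1.5,"dy":-2.4,"dz":0,"twist":-2,"hand":2},{"dx":1.5,"dy":-2.4,"dz":0,"twist":-2,"hand":2},{"dx":1.5,"dy":-2.4,"dz":0,"twist":-2,"hand":2},{"dx":1.5,"dy":-2.4,"dz":0,"twist":-2,"hand":2}]' 40
python3 -m creep '[{"dx":1.5,"dy":-2.4,"dz":0,"twist":-2,"hand":2},{"dx":1.5,"dy":-2.4,"dz":0,"twist":-2,"hand":2},{"dx":1,"dy":-1.6,"dz":0,"twist":0,"hand":2},{"dx":0,"dy":-0.4,"dz":0,"twist":0,"hand":2},{"dx":0,"dy":0,"dz":-1,"twist":0,"hand":2},{"dx":0,"dy":0,"dz":-1,"twist":0,"hand":2},{"dx":0,"dy":0,"dz":-1,"twist":0,"hand":2},{"dx":0,"dy":0,"dz":0,"twist":0,"hand":2},{"dx":0,"dy":0,"dz":0,"twist":0,"hand":2},{"dx":0,"dy":0,"dz":0,"twist":0,"hand":2}]' 40
```

```text
clock: 29.13
tcp_pos: [0.4785, 0.1596, 0.1035]
eef_rot: [-3.142, -0.0, -2.909]
wrist_force: [1.0, 0.3, 0.3]
grip_width: 0.312
clock: 29.97
tcp_pos: [0.5178, 0.0936, 0.073]
eef_rot: [3.142, -0.001, -2.976]
wrist_force: [0.0, -1.5, 0.2]
grip_width: 0.305
```

```bash
python3 -m creep '[{"dx":0,"dy":0,"dz":-0.6,"twist":0,"hand":2},{"dx":0,"dy":0,"dz":-0.6,"twist":0,"hand":2},{"dx":0,"dy":0,"dz":-0.5,"twist":0,"hand":2},{"dx":0,"dy":0,"dz":-0.3,"twist":0,"hand":2},{"dx":0,"dy":0,"dz":-0.2,"twist":0,"hand":2},{"dx":0,"dy":0,"dz":0,"twist":0,"hand":2},{"dx":0,"dy":0,"dz":0,"twist":0,"hand":2},{"dx":0,"dy":0,"dz":0,"twist":0,"hand":2},{"dx":0,"dy":0,"dz":0,"twist":0,"hand":2},{"dx":0,"dy":0,"dz":0,"twist":0,"hand":2}]'
python3 -m creep '[{"dx":0,"dy":0,"dz":0,"twist":0,"hand":2.7},{"dx":0,"dy":0,"dz":0,"twist":0,"hand":3},{"dx":0,"dy":0,"dz":0,"twist":0,"hand":3.3},{"dx":0,"dy":0,"dz":0,"twist":0,"hand":3.3},{"dx":0,"dy":0,"dz":0,"twist":0,"hand":3.3},{"dx":0,"dy":0,"dz":1,"twist":0,"hand":3.3},{"dx":0,"dy":0,"dz":2,"twist":0,"hand":3.3},{"dx":0,"dy":0,"dz":2,"twist":0,"hand":4},{"dx":0,"dy":0,"dz":1,"twist":0,"hand":4},{"dx":0,"dy":0,"dz":0,"twist":0,"hand":4}]' 30
```

```text
clock: 30.8
tcp_pos: [0.5185, 0.093, 0.0516]
eef_rot: [-3.142, 0.0, -2.977]
wrist_force: [0.4, 0.0, 0.6]
grip_width: 0.311
clock: 31.63
tcp_pos: [0.5206, 0.0932, 0.115]
eef_rot: [-3.141, 0.007, -2.977]
wrist_force: [0.3, 1.0, 0.5]
grip_width: 0.472
```

```bash
python3 -m creep '[{"dx":-0.77,"dy":2.69,"dz":1,"twist":-2.15,"hand":4},{"dx":-0.77,"dy":2.69,"dz":1,"twist":-2.15,"hand":4},{"dx":-0.77,"dy":2.69,"dz":0,"twist":-2.15,"hand":4},{"dx":-0.77,"dy":2.69,"dz":0,"twist":-2.15,"hand":4},{"dx":-0.77,"dy":2.69,"dz":0,"twist":-2.15,"hand":4},{"dx":-0.77,"dy":2.69,"dz":0,"twist":-2.15,"hand":4},{"dx":-0.77,"dy":2.69,"dz":0,"twist":-2.15,"hand":4},{"dx":-0.77,"dy":2.69,"dz":0,"twist":-2.15,"hand":4},{"dx":-0.77,"dy":2.69,"dz":0,"twist":-2.15,"hand":4},{"dx":-0.77,"dy":2.69,"dz":0,"twist":-2.15,"hand":4}]'
python3 -m creep '[{"dx":0,"dy":0,"dz":-2,"twist":0,"hand":4},{"dx":0,"dy":0,"dz":-2,"twist":0,"hand":4},{"dx":0,"dy":0,"dz":-2,"twist":0,"hand":4},{"dx":0,"dy":0,"dz":-1.5,"twist":0,"hand":4},{"dx":0,"dy":0,"dz":0,"twist":0,"hand":4},{"dx":0,"dy":0,"dz":0,"twist":0,"hand":4},{"dx":0,"dy":0,"dz":0,"twist":0,"hand":4},{"dx":0,"dy":0,"dz":0,"twist":0,"hand":4},{"dx":0,"dy":0,"dz":0,"twist":0,"hand":4},{"dx":0,"dy":0,"dz":0,"twist":0,"hand":4}]'
python3 chk.py
```

```text
clock: 32.47
tcp_pos: [0.4401, 0.3629, 0.1302]
eef_rot: [-3.14, -0.001, 2.929]
wrist_force: [-0.4, 0.0, 0.1]
grip_width: 0.467
clock: 33.3
tcp_pos: [0.442, 0.3624, 0.0575]
eef_rot: [3.14, 0.001, 2.931]
wrist_force: [-0.1, 1.2, 0.1]
grip_width: 0.468
[0.442  0.3624 0.0575] 167.9 [-0.1  1.2  0.1] 39.8
yel top [([525.1, 88.5], [39.0, 31.0], 8.4, 111), ([488.2, 418.5], [40.0, 91.0], 30.9, 252)] side [] intray [[518.9, 91.7], [483.2, 411.3]]
grn top [] side [] intray []
blu top [([575.1, 96.9], [30.0, 25.0], 8.5, 72), ([532.7, 299.5], [14.0, 32.0], 9.4, 42)] side [] intray [[567.3, 99.8], [526.2, 296.1]]
org top [([510.8, 295.1], [16.0, 29.0], 1.2, 53)] side [([503.6, 432.8], [25.0, 32.0], 77.5, 119)] intray [[505.0, 291.8]]
```

Yellow is in place; orange has been knocked to about (0.504, 0.433) by the announced disturbance. Picking green.

```bash
python3 -m creep '[{"dx":0.1,"dy":0,"dz":-1,"twist":0,"hand":4},{"dx":0,"dy":0,"dz":-1,"twist":0,"hand":4},{"dx":0,"dy":0,"dz":-1,"twist":0,"hand":4},{"dx":0,"dy":0,"dz":-0.9,"twist":0,"hand":4},{"dx":0,"dy":0,"dz":-0.4,"twist":0,"hand":4},{"dx":0,"dy":0,"dz":0,"twist":0,"hand":4},{"dx":0,"dy":0,"dz":0,"twist":0,"hand":4},{"dx":0,"dy":0,"dz":0,"twist":0,"hand":3.6},{"dx":0,"dy":0,"dz":0,"twist":0,"hand":3.3},{"dx":0,"dy":0,"dz":0,"twist":0,"hand":3}]' 30
python3 -m creep '[{"dx":0,"dy":0,"dz":0,"twist":0,"hand":2.5},{"dx":0,"dy":0,"dz":0,"twist":0,"hand":2.2},{"dx":0,"dy":0,"dz":0,"twist":0,"hand":2},{"dx":0,"dy":0,"dz":0,"twist":0,"hand":2},{"dx":0,"dy":0,"dz":0,"twist":0,"hand":2},{"dx":0,"dy":0,"dz":0,"twist":0,"hand":2},{"dx":0,"dy":0,"dz":0,"twist":0,"hand":2},{"dx":0,"dy":0,"dz":0,"twist":0,"hand":2},{"dx":0,"dy":0,"dz":0,"twist":0,"hand":2},{"dx":0,"dy":0,"dz":0,"twist":0,"hand":2}]' 40
```

```text
clock: 34.23
tcp_pos: [0.4427, 0.3623, 0.014]
eef_rot: [3.141, 0.001, 2.931]
wrist_force: [0.8, -0.3, 0.4]
grip_width: 0.351
clock: 35.07
tcp_pos: [0.4429, 0.3624, 0.0142]
eef_rot: [3.141, 0.001, 2.931]
wrist_force: [-0.6, -0.7, 5.5]
grip_width: 0.308
```

```bash
python3 -m creep '[{"dx":0,"dy":0,"dz":1,"twist":0,"hand":2},{"dx":0,"dy":0,"dz":3,"twist":0,"hand":2},{"dx":0,"dy":0,"dz":3,"twist":0,"hand":2},{"dx":0,"dy":0,"dz":3,"twist":0,"hand":2},{"dx":0.27,"dy":-0.8,"dz":0,"twist":1,"hand":2},{"dx":0.6,"dy":-2,"dz":0,"twist":2.1,"hand":2},{"dx":0.8,"dy":-2.4,"dz":0,"twist":2.5,"hand":2},{"dx":0.8,"dy":-2.4,"dz":0,"twist":2.5,"hand":2},{"dx":0.8,"dy":-2.4,"dz":0,"twist":2.5,"hand":2},{"dx":0.8,"dy":-2.4,"dz":0,"twist":2.5,"hand":2}]' 40
python3 -m creep '[{"dx":0.8,"dy":-2.4,"dz":0,"twist":2.5,"hand":2},{"dx":0.8,"dy":-2.4,"dz":0,"twist":2.5,"hand":2},{"dx":0.8,"dy":-2.4,"dz":0,"twist":2.5,"hand":2},{"dx":0.2,"dy":-1.6,"dz":0,"twist":1,"hand":2},{"dx":0,"dy":0,"dz":-1,"twist":0,"hand":2},{"dx":0,"dy":0,"dz":-2,"twist":0,"hand":2},{"dx":0,"dy":0,"dz":-1,"twist":0,"hand":2},{"dx":0,"dy":0,"dz":0,"twist":0,"hand":2},{"dx":0,"dy":0,"dz":0,"twist":0,"hand":2},{"dx":0,"dy":0,"dz":0,"twist":0,"hand":2}]' 40
```

```text
clock: 35.9
tcp_pos: [0.4827, 0.2367, 0.1132]
eef_rot: [-3.141, -0.001, -3.121]
wrist_force: [-0.5, 0.3, 0.3]
grip_width: 0.305
clock: 36.73
tcp_pos: [0.5091, 0.1506, 0.0737]
eef_rot: [3.142, 0.0, -2.974]
wrist_force: [0.7, 0.5, 0.2]
grip_width: 0.306
```

```bash
python3 -m creep '[{"dx":0,"dy":0,"dz":-0.6,"twist":0,"hand":2},{"dx":0,"dy":0,"dz":-0.6,"twist":0,"hand":2},{"dx":0,"dy":0,"dz":-0.5,"twist":0,"hand":2},{"dx":0,"dy":0,"dz":-0.4,"twist":0,"hand":2},{"dx":0,"dy":0,"dz":-0.2,"twist":0,"hand":2},{"dx":0,"dy":0,"dz":0,"twist":0,"hand":2},{"dx":0,"dy":0,"dz":0,"twist":0,"hand":2},{"dx":0,"dy":0,"dz":0,"twist":0,"hand":2},{"dx":0,"dy":0,"dz":0,"twist":0,"hand":2},{"dx":0,"dy":0,"dz":0,"twist":0,"hand":2}]'
python3 -m creep '[{"dx":0,"dy":0,"dz":0,"twist":0,"hand":2.7},{"dx":0,"dy":0,"dz":0,"twist":0,"hand":3},{"dx":0,"dy":0,"dz":0,"twist":0,"hand":3.3},{"dx":0,"dy":0,"dz":0,"twist":0,"hand":3.3},{"dx":0,"dy":0,"dz":0,"twist":0,"hand":3.3},{"dx":0,"dy":0,"dz":1,"twist":0,"hand":3.3},{"dx":0,"dy":0,"dz":2,"twist":0,"hand":3.3},{"dx":0,"dy":0,"dz":2,"twist":0,"hand":4},{"dx":0,"dy":0,"dz":1,"twist":0,"hand":4},{"dx":0,"dy":0,"dz":0,"twist":0,"hand":4}]' 30
python3 chk.py
```

```text
clock: 37.57
tcp_pos: [0.5092, 0.15, 0.0506]
eef_rot: [3.142, 0.0, -2.975]
wrist_force: [-1.0, 0.4, 0.3]
grip_width: 0.309
clock: 38.4
tcp_pos: [0.5112, 0.1504, 0.1141]
eef_rot: [3.141, 0.007, -2.975]
wrist_force: [-0.0, 0.3, 0.5]
grip_width: 0.468
[0.5112 0.1504 0.1141] -170.5 [-0.   0.3  0.5] 39.8
yel top [([520.0, 87.8], [33.0, 31.0], 11.8, 92)] side [([523.2, 74.1], [31.0, 33.0], 19.0, 83)] intray [[513.9, 90.9]]
grn top [([507.6, 146.1], [20.0, 23.0], 0.9, 41), ([310.8, 423.8], [47.0, 51.0], 1.2, 103)] side [([518.4, 133.7], [28.0, 23.0], 9.5, 59)] intray [[501.9, 147.4], [311.3, 416.5]]
blu top [([532.7, 300.0], [14.0, 32.0], 9.4, 44)] side [([539.6, 280.6], [12.0, 43.0], 16.4, 54)] intray [[526.2, 296.5]]
org top [([502.7, 430.5], [26.0, 34.0], 74.2, 85), ([510.8, 295.2], [20.0, 29.0], 1.7, 54)] side [([514.6, 283.3], [19.0, 48.0], 27.8, 81), ([503.7, 432.6], [25.0, 32.0], 77.9, 119)] intray [[497.2, 423.0], [505.0, 291.9]]
```

```bash
python3 -m creep '[{"dx":0,"dy":0.5,"dz":2,"twist":-1,"hand":4},{"dx":0,"dy":1.6,"dz":2,"twist":-2.1,"hand":4},{"dx":-0.1,"dy":3.2,"dz":1,"twist":-2.3,"hand":4},{"dx":-0.1,"dy":3.3,"dz":0,"twist":-2.3,"hand":4},{"dx":-0.1,"dy":3.3,"dz":0,"twist":-2.3,"hand":4},{"dx":-0.1,"dy":3.3,"dz":0,"twist":-2.3,"hand":4},{"dx":-0.1,"dy":3.3,"dz":0,"twist":-2.3,"hand":4},{"dx":-0.1,"dy":3.3,"dz":0,"twist":-2.3,"hand":4},{"dx":-0.1,"dy":3.3,"dz":0,"twist":-2.3,"hand":4},{"dx":-0.2,"dy":3,"dz":0,"twist":-2.3,"hand":4}]'
python3 -m creep '[{"dx":0,"dy":0,"dz":-2,"twist":0,"hand":4},{"dx":0,"dy":0,"dz":-3,"twist":0,"hand":4},{"dx":0,"dy":0,"dz":-3,"twist":0,"hand":4},{"dx":0,"dy":0,"dz":-2,"twist":0,"hand":4},{"dx":0,"dy":0,"dz":-1,"twist":0,"hand":4},{"dx":0,"dy":0,"dz":0,"twist":0,"hand":4},{"dx":0,"dy":0,"dz":0,"twist":0,"hand":4},{"dx":0,"dy":0,"dz":0,"twist":0,"hand":4},{"dx":0,"dy":0,"dz":0,"twist":0,"hand":4},{"dx":0,"dy":0,"dz":0,"twist":0,"hand":4}]'
python3 -c "
from h import *
s=manip.state();print(s['tcp_pos'],np.degrees(s['eef_rot'][2]))"
```

```text
clock: 39.33
tcp_pos: [0.4989, 0.4323, 0.158]
eef_rot: [-3.139, -0.002, 2.931]
wrist_force: [0.4, -1.0, 0.2]
grip_width: 0.47
clock: 40.17
tcp_pos: [0.5011, 0.4317, 0.0524]
eef_rot: [3.139, 0.002, 2.933]
wrist_force: [0.7, 0.3, 0.5]
grip_width: 0.471
[0.50107097 0.4316921  0.0524311 ] 168.03106554934422
```

```bash
python3 -m creep '[{"dx":0,"dy":0,"dz":-1,"twist":0,"hand":4},{"dx":0,"dy":0,"dz":-1,"twist":0,"hand":4},{"dx":0,"dy":0,"dz":-1,"twist":0,"hand":4},{"dx":0,"dy":0,"dz":-0.5,"twist":0,"hand":4},{"dx":0,"dy":0,"dz":-0.3,"twist":0,"hand":4},{"dx":0,"dy":0,"dz":0,"twist":0,"hand":4},{"dx":0,"dy":0,"dz":0,"twist":0,"hand":4},{"dx":0,"dy":0,"dz":0,"twist":0,"hand":3.6},{"dx":0,"dy":0,"dz":0,"twist":0,"hand":3.3},{"dx":0,"dy":0,"dz":0,"twist":0,"hand":3}]' 30
python3 -m creep '[{"dx":0,"dy":0,"dz":0,"twist":0,"hand":2.5},{"dx":0,"dy":0,"dz":0,"twist":0,"hand":2.2},{"dx":0,"dy":0,"dz":0,"twist":0,"hand":2},{"dx":0,"dy":0,"dz":0,"twist":0,"hand":2},{"dx":0,"dy":0,"dz":0,"twist":0,"hand":2},{"dx":0,"dy":0,"dz":0,"twist":0,"hand":2},{"dx":0,"dy":0,"dz":0,"twist":0,"hand":2},{"dx":0,"dy":0,"dz":0,"twist":0,"hand":2},{"dx":0,"dy":0,"dz":0,"twist":0,"hand":2},{"dx":0,"dy":0,"dz":0,"twist":0,"hand":2}]' 40
```

```text
clock: 41.0
tcp_pos: [0.5004, 0.4313, 0.013]
eef_rot: [3.141, 0.001, 2.933]
wrist_force: [0.2, 0.4, 0.1]
grip_width: 0.352
clock: 41.83
tcp_pos: [0.5005, 0.4314, 0.0132]
eef_rot: [3.141, 0.001, 2.933]
wrist_force: [-0.5, 0.2, 6.4]
grip_width: 0.308
```

```bash
python3 -m creep '[{"dx":0,"dy":0,"dz":1,"twist":0,"hand":2},{"dx":0,"dy":0,"dz":3,"twist":0,"hand":2},{"dx":0,"dy":0,"dz":3,"twist":0,"hand":2},{"dx":0,"dy":0,"dz":3,"twist":0,"hand":2},{"dx":0,"dy":0,"dz":3,"twist":0,"hand":2},{"dx":0.2,"dy":-0.8,"dz":0,"twist":1.5,"hand":2},{"dx":0.5,"dy":-2,"dz":0,"twist":2,"hand":2},{"dx":0.5,"dy":-2.5,"dz":0,"twist":2,"hand":2},{"dx":0.5,"dy":-2.5,"dz":0,"twist":2,"hand":2},{"dx":0.5,"dy":-2.5,"dz":0,"twist":2,"hand":2}]' 40
python3 -m creep '[{"dx":0.5,"dy":-2.5,"dz":0,"twist":2,"hand":2},{"dx":0.5,"dy":-2.5,"dz":0,"twist":2,"hand":2},{"dx":0.5,"dy":-2.5,"dz":0,"twist":2,"hand":2},{"dx":0.5,"dy":-2.5,"dz":0,"twist":2,"hand":2},{"dx":0.6,"dy":-2.5,"dz":0,"twist":2,"hand":2},{"dx":0.6,"dy":-2.5,"dz":0,"twist":2,"hand":2},{"dx":0.4,"dy":-1.6,"dz":0,"twist":0,"hand":2},{"dx":0.1,"dy":-0.4,"dz":0,"twist":0,"hand":2},{"dx":0,"dy":0,"dz":-2,"twist":0,"hand":2},{"dx":0,"dy":0,"dz":-2,"twist":0,"hand":2}]' 40
python3 -m creep '[{"dx":0,"dy":0,"dz":-1,"twist":0,"hand":2},{"dx":0,"dy":0,"dz":-1,"twist":0,"hand":2},{"dx":0,"dy":0,"dz":-0.5,"twist":0,"hand":2},{"dx":0,"dy":0,"dz":0,"twist":0,"hand":2},{"dx":0,"dy":0,"dz":0,"twist":0,"hand":2},{"dx":0,"dy":0,"dz":0,"twist":0,"hand":2},{"dx":0,"dy":0,"dz":0,"twist":0,"hand":2},{"dx":0,"dy":0,"dz":0,"twist":0,"hand":2},{"dx":0,"dy":0,"dz":0,"twist":0,"hand":2},{"dx":0,"dy":0,"dz":0,"twist":0,"hand":2}]' 40
```

```text
clock: 42.67
tcp_pos: [0.5214, 0.3268, 0.142]
eef_rot: [-3.141, -0.001, 3.101]
wrist_force: [0.9, -0.1, 0.3]
grip_width: 0.314
clock: 43.5
tcp_pos: [0.56, 0.1582, 0.1035]
eef_rot: [3.141, 0.003, -2.976]
wrist_force: [0.8, -0.4, -0.4]
grip_width: 0.313
clock: 44.33
tcp_pos: [0.5592, 0.158, 0.0777]
eef_rot: [3.142, 0.001, -2.975]
wrist_force: [-1.3, -0.4, 0.1]
grip_width: 0.313
```

Target z about 0.0495, so 28 mm further down, release, then retreat to the right for a clear look.

```bash
python3 -m creep '[{"dx":0,"dy":0,"dz":-1,"twist":0,"hand":2},{"dx":0,"dy":0,"dz":-0.6,"twist":0,"hand":2},{"dx":0,"dy":0,"dz":-0.5,"twist":0,"hand":2},{"dx":0,"dy":0,"dz":-0.4,"twist":0,"hand":2},{"dx":0,"dy":0,"dz":-0.3,"twist":0,"hand":2},{"dx":0,"dy":0,"dz":0,"twist":0,"hand":2},{"dx":0,"dy":0,"dz":0,"twist":0,"hand":2},{"dx":0,"dy":0,"dz":0,"twist":0,"hand":2},{"dx":0,"dy":0,"dz":0,"twist":0,"hand":2},{"dx":0,"dy":0,"dz":0,"twist":0,"hand":2}]'
python3 -m creep '[{"dx":0,"dy":0,"dz":0,"twist":0,"hand":2.7},{"dx":0,"dy":0,"dz":0,"twist":0,"hand":3},{"dx":0,"dy":0,"dz":0,"twist":0,"hand":3.3},{"dx":0,"dy":0,"dz":0,"twist":0,"hand":3.3},{"dx":0,"dy":0,"dz":0,"twist":0,"hand":3.3},{"dx":0,"dy":0,"dz":1,"twist":0,"hand":3.3},{"dx":0,"dy":0,"dz":2,"twist":0,"hand":3.3},{"dx":0,"dy":0,"dz":2,"twist":0,"hand":4},{"dx":0,"dy":0,"dz":3,"twist":0,"hand":4},{"dx":0,"dy":0,"dz":3,"twist":0,"hand":4}]' 30
python3 -m creep '[{"dx":-1,"dy":-2,"dz":0,"twist":-7,"hand":4.5},{"dx":-1.5,"dy":-2,"dz":0,"twist":-7,"hand":4.5},{"dx":-1.5,"dy":-2,"dz":0,"twist":-7,"hand":4.5},{"dx":-1.5,"dy":-2,"dz":0,"twist":-7,"hand":4.5},{"dx":-1.5,"dy":-2,"dz":0,"twist":-7,"hand":4.5},{"dx":-1.5,"dy":-2,"dz":0,"twist":-7,"hand":4.5},{"dx":-1.5,"dy":-2,"dz":0,"twist":-7,"hand":4.5},{"dx":-1.5,"dy":-2,"dz":0,"twist":-7,"hand":4.5},{"dx":-1.5,"dy":-2,"dz":0,"twist":-7,"hand":4.5},{"dx":-1.5,"dy":-2,"dz":0,"twist":-7,"hand":4.5}]'
python3 - <<'E'
exec(open('chk.py').read())
np.savez('c3_top',**T);np.savez('c3_side',**S)
a=cv2.resize(T['color'][130:210,195:325,::-1],(780,480),interpolation=2);cv2.imwrite('pics/t6.png',a)
E
```

```text
clock: 45.17
tcp_pos: [0.5591, 0.158, 0.0495]
eef_rot: [-3.142, 0.0, -2.975]
wrist_force: [-0.4, -0.4, 0.9]
grip_width: 0.307
clock: 46.0
tcp_pos: [0.5583, 0.1579, 0.1604]
eef_rot: [3.142, -0.001, -2.975]
wrist_force: [0.2, -0.4, -0.3]
grip_width: 0.468
clock: 46.83
tcp_pos: [0.4133, -0.0428, 0.1602]
eef_rot: [3.141, 0.001, 2.081]
wrist_force: [0.3, 0.0, -0.3]
grip_width: 0.528
[ 0.4133 -0.0428  0.1602] 119.2 [ 0.3  0.  -0.3] 44.9
yel top [([524.7, 88.5], [42.0, 31.0], 9.8, 113)] side [([529.0, 73.1], [41.0, 34.0], 8.9, 119)] intray [[518.5, 91.7]]
grn top [([516.1, 146.6], [33.0, 25.0], 10.3, 81), ([312.1, 423.9], [44.0, 51.0], 1.2, 119)] side [([518.4, 133.9], [28.0, 21.0], 14.1, 49)] intray [[510.1, 148.0], [312.5, 416.5]]
blu top [([575.7, 96.4], [31.0, 26.0], 8.5, 78), ([532.8, 300.2], [14.0, 32.0], 9.4, 45)] side [([579.5, 81.3], [28.0, 26.0], 6.7, 63), ([539.6, 280.1], [12.0, 43.0], 15.0, 52)] intray [[567.9, 99.3], [526.4, 296.7]]
org top [([569.5, 155.1], [38.0, 28.0], 10.3, 93), ([510.8, 295.2], [20.0, 29.0], 1.7, 54)] side [([574.0, 141.4], [34.0, 27.0], 9.3, 91), ([514.7, 283.2], [19.0, 48.0], 27.8, 81)] intray [[561.8, 156.1], [505.0, 291.9]]
```

View pics/t6.png

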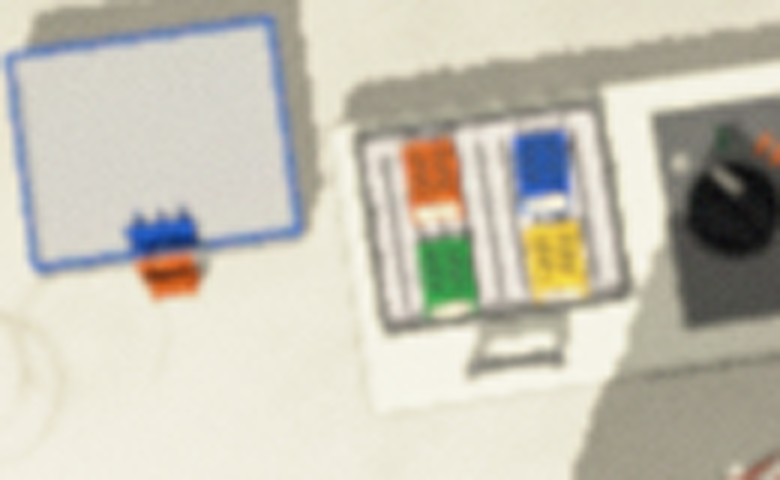

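All four cassettes lie flat in the tray (orange (433,178), blue (543,170), green (447,268), yellow (555,258)), the knob is off, and the cover is at (155,145). Now to re-grip the cover.

```bash
python3 -m creep '[{"dx":1.06,"dy":3.36,"dz":0,"twist":-1.99,"hand":4.5},{"dx":1.06,"dy":3.36,"dz":0,"twist":-1.99,"hand":4.5},{"dx":1.06,"dy":3.36,"dz":0,"twist":-1.99,"hand":4.5},{"dx":1.06,"dy":3.36,"dz":0,"twist":-1.99,"hand":4.5},{"dx":1.06,"dy":3.36,"dz":0,"twist":-1.99,"hand":4.5},{"dx":1.06,"dy":3.36,"dz":0,"twist":-1.99,"hand":4.5},{"dx":1.06,"dy":3.36,"dz":0,"twist":-1.99,"hand":4.5},{"dx":1.06,"dy":3.36,"dz":0,"twist":-1.99,"hand":4.5},{"dx":1.06,"dy":3.36,"dz":0,"twist":-1.99,"hand":4.5},{"dx":1.06,"dy":3.36,"dz":0,"twist":-1.99,"hand":4.5}]'
python3 -m creep '[{"dx":0,"dy":0,"dz":-2,"twist":0,"hand":4.5},{"dx":0,"dy":0,"dz":-2,"twist":0,"hand":4.5},{"dx":0,"dy":0,"dz":-2,"twist":0,"hand":4.5},{"dx":0,"dy":0,"dz":-1,"twist":0,"hand":4.5},{"dx":0,"dy":0,"dz":-0.8,"twist":0,"hand":4.5},{"dx":0,"dy":0,"dz":0,"twist":0,"hand":4.5},{"dx":0,"dy":0,"dz":0,"twist":0,"hand":4.5},{"dx":0,"dy":0,"dz":0,"twist":0,"hand":4.5},{"dx":0,"dy":0,"dz":0,"twist":0,"hand":4.5},{"dx":0,"dy":0,"dz":0,"twist":0,"hand":4.5}]'
python3 -c "
from h import *
s=manip.state();print(s['tcp_pos'],s['eef_rot'][2])"
```

```text
clock: 47.77
tcp_pos: [0.5203, 0.2968, 0.1599]
eef_rot: [3.141, -0.0, 1.74]
wrist_force: [0.8, -0.1, -0.0]
grip_width: 0.527
clock: 48.6
tcp_pos: [0.5207, 0.2942, 0.0827]
eef_rot: [3.139, -0.001, 1.739]
wrist_force: [0.0, 0.8, -0.0]
grip_width: 0.529
[0.52074372 0.29420859 0.08265254] 1.7388684100607914
```

```bash
python3 -m creep '[{"dx":0,"dy":-0.05,"dz":-1,"twist":-0.3,"hand":4.5},{"dx":0,"dy":0,"dz":-1,"twist":0,"hand":4.5},{"dx":0,"dy":0,"dz":-0.6,"twist":0,"hand":4.5},{"dx":0,"dy":0,"dz":-0.4,"twist":0,"hand":4.5},{"dx":0,"dy":0,"dz":0,"twist":0,"hand":4.5},{"dx":0,"dy":0,"dz":0,"twist":0,"hand":4.5},{"dx":0,"dy":0,"dz":0,"twist":0,"hand":4},{"dx":0,"dy":0,"dz":0,"twist":0,"hand":3.5},{"dx":0,"dy":0,"dz":0,"twist":0,"hand":3},{"dx":0,"dy":0,"dz":0,"twist":0,"hand":2.6}]' 40
python3 -m creep '[{"dx":0,"dy":0,"dz":0,"twist":0,"hand":2.2},{"dx":0,"dy":0,"dz":0,"twist":0,"hand":1.8},{"dx":0,"dy":0,"dz":0,"twist":0,"hand":1.4},{"dx":0,"dy":0,"dz":0,"twist":0,"hand":1},{"dx":0,"dy":0,"dz":0,"twist":0,"hand":1},{"dx":0,"dy":0,"dz":0,"twist":0,"hand":1},{"dx":0,"dy":0,"dz":0,"twist":0,"hand":1},{"dx":0,"dy":0,"dz":0,"twist":0,"hand":1},{"dx":0,"dy":0,"dz":0,"twist":0,"hand":1},{"dx":0,"dy":0,"dz":0,"twist":0,"hand":1}]' 60
python3 -c "
from h import *
s=manip.state();print(s['tcp_pos'],s['eef_rot'],s['wrist_force'],s['grip_width']*85)"
```

```text
clock: 49.43
tcp_pos: [0.5198, 0.2935, 0.0517]
eef_rot: [-3.141, -0.0, 1.734]
wrist_force: [-2.0, -0.3, 0.7]
grip_width: 0.3
clock: 50.27
tcp_pos: [0.5208, 0.2938, 0.0524]
eef_rot: [3.14, -0.0, 1.734]
wrist_force: [-0.7, -0.4, 6.0]
grip_width: 0.171
[0.52083592 0.29377016 0.05240791] [ 3.13968108e+00 -4.33023998e-04  1.73375203e+00] [-0.69463425 -0.42775017  6.00040504] 14.532938704706693
```

```bash
python3 -m creep '[{"dx":0,"dy":0,"dz":0.5,"twist":0,"hand":1},{"dx":0,"dy":0,"dz":1,"twist":0,"hand":1},{"dx":0,"dy":0,"dz":1.5,"twist":0,"hand":1},{"dx":0,"dy":0,"dz":1.5,"twist":0,"hand":1},{"dx":0,"dy":0,"dz":1.5,"twist":0,"hand":1},{"dx":0,"dy":0,"dz":1.5,"twist":0,"hand":1},{"dx":0,"dy":0,"dz":1.5,"twist":0,"hand":1},{"dx":0,"dy":0,"dz":1.2,"twist":0,"hand":1},{"dx":0,"dy":0,"dz":0.4,"twist":0,"hand":1},{"dx":0,"dy":0,"dz":0,"twist":0,"hand":1}]' 60
python3 -m creep '[{"dx":-0.2,"dy":-1,"dz":0,"twist":0,"hand":1},{"dx":-0.4,"dy":-1.9,"dz":0,"twist":0,"hand":1},{"dx":-0.4,"dy":-2,"dz":0,"twist":0,"hand":1},{"dx":-0.4,"dy":-2,"dz":0,"twist":0,"hand":1},{"dx":-0.4,"dy":-2,"dz":0,"twist":0,"hand":1},{"dx":-0.4,"dy":-2,"dz":0,"twist":0,"hand":1},{"dx":-0.4,"dy":-2,"dz":0,"twist":0,"hand":1},{"dx":-0.4,"dy":-2,"dz":0,"twist":0,"hand":1},{"dx":-0.4,"dy":-2,"dz":0,"twist":0,"hand":1},{"dx":-0.3,"dy":-1,"dz":0,"twist":0,"hand":1}]'
python3 -m creep '[{"dx":0,"dy":0,"dz":-0.5,"twist":0,"hand":1},{"dx":0,"dy":0,"dz":-1,"twist":0,"hand":1},{"dx":0,"dy":0,"dz":-0.5,"twist":0,"hand":1},{"dx":0,"dy":0,"dz":0,"twist":0,"hand":1},{"dx":0,"dy":0,"dz":0,"twist":0,"hand":1},{"dx":0,"dy":0,"dz":0,"twist":0,"hand":1},{"dx":0,"dy":0,"dz":0,"twist":0,"hand":1},{"dx":0,"dy":0,"dz":0,"twist":0,"hand":1},{"dx":0,"dy":0,"dz":0,"twist":0,"hand":1},{"dx":0,"dy":0,"dz":0,"twist":0,"hand":1}]'
python3 - <<'E'
from h import *
s=manip.state();print(s['tcp_pos'],s['eef_rot'],s['wrist_force'],s['grip_width']*85)
S=cam('side');T=cam('top')
a=cv2.resize(T['color'][130:210,240:320,::-1],(400,400),interpolation=2);b=cv2.resize(S['color'][95:175,205:285,::-1],(400,400),interpolation=2)
cv2.imwrite('pics/k7.png',np.hstack([a,b]))
E
```

```text
clock: 51.1
tcp_pos: [0.5206, 0.2938, 0.1588]
eef_rot: [3.139, -0.001, 1.734]
wrist_force: [0.4, -0.1, -1.5]
grip_width: 0.163
clock: 51.93
tcp_pos: [0.4814, 0.1122, 0.1556]
eef_rot: [-3.138, 0.001, 1.732]
wrist_force: [0.4, 0.5, -2.3]
grip_width: 0.164
clock: 52.77
tcp_pos: [0.4832, 0.1146, 0.1376]
eef_rot: [3.141, 0.0, 1.734]
wrist_force: [-0.2, -0.7, -2.6]
grip_width: 0.168
[0.48315164 0.11458462 0.13761325] [3.14106764e+00 2.91093080e-05 1.73396926e+00] [-0.16148175 -0.73983173 -2.61811043] 14.32037858990824
```

View pics/k7.png

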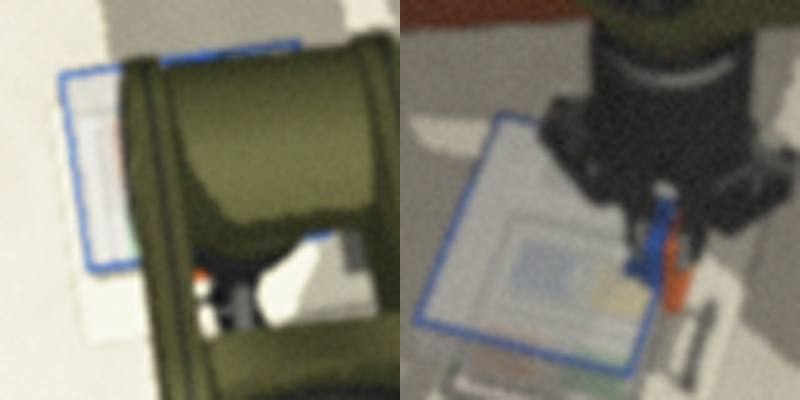

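```bash
python3 - <<'E'
from h import *
T=dict(np.load('c_top.npz'));S=dict(np.load('c_side.npz'))
for p in[(62,75),(90,270)]: print(onz(T,240+p[0]/5-.4,130+p[1]/5-.4,.1198).round(4))
for p in[(500,113),(415,322),(632,374)]: print(onz(S,205+(p[0]-400)/5-.4,95+p[1]/5-.4,.1198).round(4))
E
```

```text
[0.5855 0.2021 0.1198]
[0.4705 0.1835 0.1198]
[0.6095 0.0631 0.1198]
[0.5862 0.2042 0.1198]
[0.4706 0.1841 0.1198]
```

The corners agree within about 1.5 mm with the fitted pose measured at the start. Lowering.

```bash
python3 -m creep '[{"dx":0.05,"dy":0.02,"dz":-0.8,"twist":0,"hand":1},{"dx":0,"dy":0,"dz":-0.8,"twist":0,"hand":1},{"dx":0,"dy":0,"dz":-0.8,"twist":0,"hand":1},{"dx":0,"dy":0,"dz":-0.5,"twist":0,"hand":1},{"dx":0,"dy":0,"dz":-0.3,"twist":0,"hand":1},{"dx":0,"dy":0,"dz":-0.3,"twist":0,"hand":1},{"dx":0,"dy":0,"dz":0,"twist":0,"hand":1},{"dx":0,"dy":0,"dz":0,"twist":0,"hand":1},{"dx":0,"dy":0,"dz":0,"twist":0,"hand":1},{"dx":0,"dy":0,"dz":0,"twist":0,"hand":1}]'
python3 -m creep '[{"dx":0,"dy":0,"dz":-0.2,"twist":0,"hand":1},{"dx":0,"dy":0,"dz":-0.2,"twist":0,"hand":1},{"dx":0,"dy":0,"dz":-0.1,"twist":0,"hand":1},{"dx":0,"dy":0,"dz":-0.1,"twist":0,"hand":1},{"dx":0,"dy":0,"dz":-0.1,"twist":0,"hand":1},{"dx":0,"dy":0,"dz":0,"twist":0,"hand":1},{"dx":0,"dy":0,"dz":0,"twist":0,"hand":1},{"dx":0,"dy":0,"dz":0,"twist":0,"hand":1},{"dx":0,"dy":0,"dz":0,"twist":0,"hand":1},{"dx":0,"dy":0,"dz":0,"twist":0,"hand":1}]'
```

```text
clock: 53.7
tcp_pos: [0.4838, 0.1147, 0.1028]
eef_rot: [3.141, 0.0, 1.734]
wrist_force: [-0.5, -1.0, -1.8]
grip_width: 0.163
clock: 54.53
tcp_pos: [0.4835, 0.1147, 0.0954]
eef_rot: [3.141, -0.0, 1.734]
wrist_force: [-0.6, -0.4, -1.6]
grip_width: 0.167
```

```bash
python3 -m creep '[{"dx":0,"dy":0,"dz":-0.2,"twist":0,"hand":1},{"dx":0,"dy":0,"dz":-0.1,"twist":0,"hand":1},{"dx":0,"dy":0,"dz":-0.1,"twist":0,"hand":1},{"dx":0,"dy":0,"dz":-0.1,"twist":0,"hand":1},{"dx":0,"dy":0,"dz":-0.1,"twist":0,"hand":1},{"dx":0,"dy":0,"dz":-0.1,"twist":0,"hand":1},{"dx":0,"dy":0,"dz":-0.1,"twist":0,"hand":1},{"dx":0,"dy":0,"dz":0,"twist":0,"hand":1},{"dx":0,"dy":0,"dz":0,"twist":0,"hand":1},{"dx":0,"dy":0,"dz":0,"twist":0,"hand":1}]'
```

```text
clock: 55.37
tcp_pos: [0.4836, 0.1147, 0.0874]
eef_rot: [3.141, 0.0, 1.734]
wrist_force: [0.1, 0.1, -0.5]
grip_width: 0.17
```

```bash
python3 -m creep '[{"dx":0,"dy":0,"dz":-0.1,"twist":0,"hand":1},{"dx":0,"dy":0,"dz":0,"twist":0,"hand":1},{"dx":0,"dy":0,"dz":0,"twist":0,"hand":1},{"dx":0,"dy":0,"dz":0,"twist":0,"hand":1},{"dx":0,"dy":0,"dz":0,"twist":0,"hand":1},{"dx":0,"dy":0,"dz":0,"twist":0,"hand":1},{"dx":0,"dy":0,"dz":0,"twist":0,"hand":1},{"dx":0,"dy":0,"dz":0,"twist":0,"hand":1},{"dx":0,"dy":0,"dz":0,"twist":0,"hand":1},{"dx":0,"dy":0,"dz":0,"twist":0,"hand":1}]'
```

```text
clock: 56.2
tcp_pos: [0.4838, 0.1147, 0.0874]
eef_rot: [3.141, 0.0, 1.734]
wrist_force: [-3.0, -0.9, 4.3]
grip_width: 0.168
```

```bash
python3 -m creep '[{"dx":0,"dy":0,"dz":0,"twist":0,"hand":1.7},{"dx":0,"dy":0,"dz":0,"twist":0,"hand":2.2},{"dx":0,"dy":0,"dz":0,"twist":0,"hand":2.8},{"dx":0,"dy":0,"dz":0,"twist":0,"hand":3.5},{"dx":0,"dy":0,"dz":0,"twist":0,"hand":4.5},{"dx":0,"dy":0,"dz":0,"twist":0,"hand":4.5},{"dx":0,"dy":0,"dz":1,"twist":0,"hand":4.5},{"dx":0,"dy":0,"dz":2,"twist":0,"hand":4.5},{"dx":0,"dy":0,"dz":3,"twist":0,"hand":4.5},{"dx":0,"dy":0,"dz":3,"twist":0,"hand":4.5}]' 30
python3 -m creep '[{"dx":-1,"dy":3,"dz":0,"twist":6,"hand":3.5},{"dx":-1,"dy":3,"dz":0,"twist":6,"hand":3.5},{"dx":-1,"dy":3,"dz":0,"twist":6,"hand":3.5},{"dx":-1,"dy":3,"dz":0,"twist":6,"hand":3.5},{"dx":-1,"dy":3,"dz":0,"twist":6,"hand":3.5},{"dx":-1,"dy":3,"dz":0,"twist":6,"hand":3.5},{"dx":-1,"dy":3,"dz":0,"twist":6,"hand":3.5},{"dx":-1,"dy":3,"dz":0,"twist":6,"hand":3.5},{"dx":-1,"dy":3,"dz":0,"twist":6,"hand":3.5},{"dx":-1,"dy":3,"dz":0,"twist":6,"hand":3.5}]'
python3 - <<'E'
exec(open('chk.py').read())
a=cv2.resize(T['color'][130:210,240:340,::-1],(800,600),interpolation=2);cv2.imwrite('pics/t8.png',cv2.resize(T['color'][135:205,240:340,::-1],(800,560),interpolation=2))
E
```

```text
clock: 57.03
tcp_pos: [0.4828, 0.1146, 0.1771]
eef_rot: [-3.14, -0.0, 1.734]
wrist_force: [0.6, -1.5, -0.5]
grip_width: 0.524
clock: 57.87
tcp_pos: [0.3829, 0.4163, 0.1773]
eef_rot: [3.14, 0.001, 2.786]
wrist_force: [-0.3, 0.4, 0.2]
grip_width: 0.409
[0.3829 0.4163 0.1773] 159.6 [-0.3  0.4  0.2] 34.7
yel top [([260.2, 519.2], [30.0, 17.0], 83.2, 39)] side [] intray [[262.2, 508.9]]
grn top [] side [] intray []
blu top [([502.0, 110.9], [15.0, 37.0], 10.7, 50)] side [] intray [[496.5, 113.4]]
org top [([480.8, 109.4], [13.0, 32.0], 1.2, 45)] side [] intray [[475.9, 111.9]]
```

View pics/t8.png

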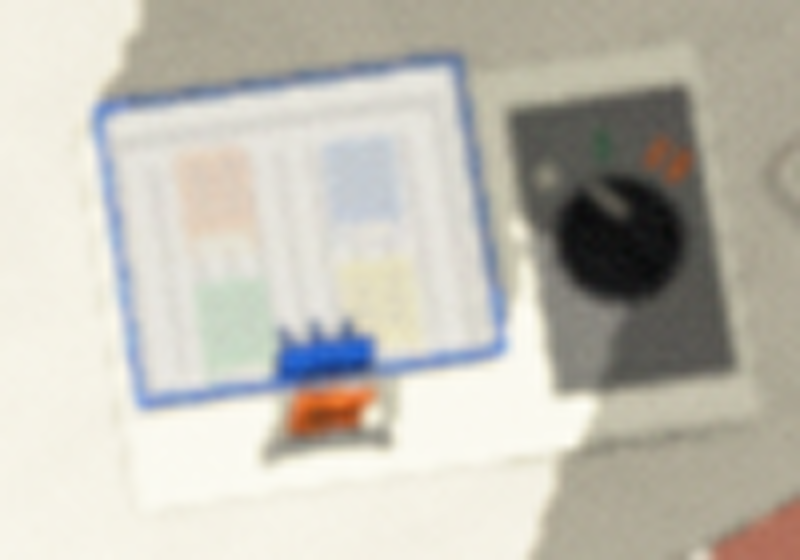

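```bash
python3 - <<'E'
from h import *
T=dict(np.load('c_top.npz'))
P=np.array([onz(T,240+x/8-.44,135+y/8-.44,.07) for x,y in[(97,105),(462,58),(503,352),(143,405)]]);print(P.round(4).tolist(),P.mean(0).round(4),[round(float(np.linalg.norm(P[i]-P[i-1])),4) for i in range(4)])
E
```

```text
[[0.5886, 0.2035, 0.07], [0.6099, 0.0637, 0.07], [0.4959, 0.0475, 0.07], [0.4728, 0.1836, 0.07]] [0.5418 0.1246 0.07  ] [0.1175, 0.1414, 0.1151, 0.138]
```

Seen from above, the cover sits with its edge corners at (97,105), (462,58), (503,352), (143,405), the tab is out beside the keeper, and the knob is off. I'll move to the knob and check the cover's height from the side before turning.

```bash
python3 -m creep '[{"dx":1.26,"dy":-3.21,"dz":0,"twist":5.37,"hand":3.5},{"dx":1.26,"dy":-3.21,"dz":0,"twist":5.37,"hand":3.5},{"dx":1.26,"dy":-3.21,"dz":0,"twist":5.37,"hand":3.5},{"dx":1.26,"dy":-3.21,"dz":0,"twist":5.37,"hand":3.5},{"dx":1.26,"dy":-3.21,"dz":0,"twist":5.37,"hand":3.5},{"dx":1.26,"dy":-3.21,"dz":0,"twist":5.37,"hand":3.5},{"dx":1.26,"dy":-3.21,"dz":0,"twist":5.37,"hand":3.5},{"dx":1.26,"dy":-3.21,"dz":0,"twist":5.37,"hand":3.5},{"dx":1.26,"dy":-3.21,"dz":0,"twist":5.37,"hand":3.5},{"dx":1.26,"dy":-3.21,"dz":0,"twist":5.37,"hand":3.5}]'
python3 -m creep '[{"dx":1.26,"dy":-3.21,"dz":0,"twist":5.37,"hand":3.5},{"dx":1.26,"dy":-3.21,"dz":0,"twist":5.37,"hand":3.5},{"dx":1.26,"dy":-3.21,"dz":0,"twist":5.37,"hand":3.5},{"dx":0,"dy":0,"dz":-2,"twist":0,"hand":3.5},{"dx":0,"dy":0,"dz":-2,"twist":0,"hand":3.5},{"dx":0,"dy":0,"dz":-1,"twist":0,"hand":3.5},{"dx":0,"dy":0,"dz":0,"twist":0,"hand":3.5},{"dx":0,"dy":0,"dz":0,"twist":0,"hand":3.5},{"dx":0,"dy":0,"dz":0,"twist":0,"hand":3.5},{"dx":0,"dy":0,"dz":0,"twist":0,"hand":3.5}]'
python3 - <<'E'
from h import *
s=manip.state();print(s['tcp_pos'],np.degrees(s['eef_rot'][2]))
S=cam('side');S0=dict(np.load('c_side.npz'))
f=lambda c:cv2.resize(c['color'][105:195,200:290,::-1],(400,400),interpolation=2)
cv2.imwrite('pics/k9.png',np.hstack([f(S0),f(S)]))
E
```

```text
clock: 58.8
tcp_pos: [0.5099, 0.0914, 0.1772]
eef_rot: [-3.141, 0.001, -2.562]
wrist_force: [1.1, 0.1, -0.7]
grip_width: 0.407
clock: 59.63
tcp_pos: [0.5482, -0.0024, 0.128]
eef_rot: [-3.139, 0.001, -2.283]
wrist_force: [-1.2, 0.2, 1.1]
grip_width: 0.409
[ 0.54815408 -0.00239312  0.12796387] -130.81798987597296
```

View pics/k9.png

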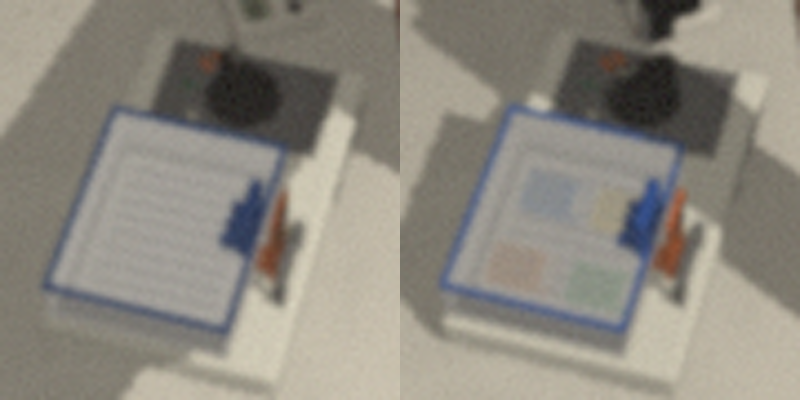

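Before/after in the side view match within about 3 view pixels (corner (116,106) against (113,104)), so the cover is down and shifted about 2 mm back, within its play. Now to turn the knob.

```bash
python3 -m creep '[{"dx":-0.15,"dy":0.12,"dz":-2,"twist":0,"hand":3.5},{"dx":0,"dy":0,"dz":-2,"twist":0,"hand":3.5},{"dx":0,"dy":0,"dz":-1,"twist":0,"hand":3.5},{"dx":0,"dy":0,"dz":-1,"twist":0,"hand":3.5},{"dx":0,"dy":0,"dz":-0.9,"twist":0,"hand":3.5},{"dx":0,"dy":0,"dz":0,"twist":0,"hand":3.5},{"dx":0,"dy":0,"dz":0,"twist":0,"hand":3},{"dx":0,"dy":0,"dz":0,"twist":0,"hand":2.5},{"dx":0,"dy":0,"dz":0,"twist":0,"hand":2},{"dx":0,"dy":0,"dz":0,"twist":0,"hand":1.6}]' 20
python3 -m creep '[{"dx":0,"dy":0,"dz":0,"twist":0,"hand":1.4},{"dx":0,"dy":0,"dz":0,"twist":0,"hand":1.2},{"dx":0,"dy":0,"dz":0,"twist":0,"hand":1},{"dx":0,"dy":0,"dz":0,"twist":0,"hand":0.8},{"dx":0,"dy":0,"dz":0,"twist":0,"hand":0.6},{"dx":0,"dy":0,"dz":0,"twist":0,"hand":0.6},{"dx":0,"dy":0,"dz":0,"twist":0,"hand":0.6},{"dx":0,"dy":0,"dz":0,"twist":0,"hand":0.6},{"dx":0,"dy":0,"dz":0,"twist":0,"hand":0.6},{"dx":0,"dy":0,"dz":0,"twist":0,"hand":0.6}]' 20
```

```text
clock: 60.52
tcp_pos: [0.5465, -0.0015, 0.0583]
eef_rot: [-3.14, 0.001, -2.284]
wrist_force: [-1.1, -0.4, -0.8]
grip_width: 0.187
clock: 61.35
tcp_pos: [0.546, -0.0013, 0.0578]
eef_rot: [-3.142, 0.0, -2.284]
wrist_force: [-2.0, 1.0, 5.5]
grip_width: 0.134
```

```bash
python3 -m creep '[{"dx":0,"dy":0,"dz":0,"twist":-7,"hand":0.6},{"dx":0,"dy":0,"dz":0,"twist":-7,"hand":0.6},{"dx":0,"dy":0,"dz":0,"twist":-7,"hand":0.6},{"dx":0,"dy":0,"dz":0,"twist":-7,"hand":0.6},{"dx":0,"dy":0,"dz":0,"twist":-7,"hand":0.6},{"dx":0,"dy":0,"dz":0,"twist":-7,"hand":0.6},{"dx":0,"dy":0,"dz":0,"twist":-7,"hand":0.6},{"dx":0,"dy":0,"dz":0,"twist":-7,"hand":0.6},{"dx":0,"dy":0,"dz":0,"twist":-7,"hand":0.6},{"dx":0,"dy":0,"dz":0,"twist":-7,"hand":0.6}]'
python3 -m creep '[{"dx":0,"dy":0,"dz":0,"twist":-6,"hand":0.6},{"dx":0,"dy":0,"dz":0,"twist":-4,"hand":0.6},{"dx":0,"dy":0,"dz":0,"twist":0,"hand":0.6},{"dx":0,"dy":0,"dz":0,"twist":0,"hand":0.6},{"dx":0,"dy":0,"dz":0,"twist":0,"hand":0.6},{"dx":0,"dy":0,"dz":0,"twist":0,"hand":3},{"dx":0,"dy":0,"dz":0,"twist":0,"hand":3.5},{"dx":0,"dy":0,"dz":0,"twist":0,"hand":3.5},{"dx":0,"dy":0,"dz":1,"twist":0,"hand":3.5},{"dx":0,"dy":0,"dz":3,"twist":0,"hand":3.5}]'
python3 -m creep '[{"dx":0,"dy":0,"dz":4,"twist":0,"hand":3.5},{"dx":0,"dy":0,"dz":4,"twist":0,"hand":3.5},{"dx":0,"dy":0,"dz":3,"twist":0,"hand":3.5},{"dx":-2,"dy":3,"dz":0,"twist":0,"hand":3.5},{"dx":-2,"dy":3,"dz":0,"twist":0,"hand":3.5},{"dx":-2,"dy":3,"dz":0,"twist":0,"hand":3.5},{"dx":-1,"dy":3.8,"dz":0,"twist":0,"hand":3.5},{"dx":-1,"dy":3.8,"dz":0,"twist":0,"hand":3.5},{"dx":-1,"dy":3.8,"dz":0,"twist":0,"hand":3.5},{"dx":-1,"dy":3.8,"dz":0,"twist":0,"hand":3.5}]'
python3 -m creep '[{"dx":-1,"dy":3.8,"dz":0,"twist":0,"hand":3.5},{"dx":-1,"dy":3.8,"dz":0,"twist":0,"hand":3.5},{"dx":-1,"dy":3.8,"dz":0,"twist":0,"hand":3.5},{"dx":-1,"dy":3.8,"dz":0,"twist":0,"hand":3.5},{"dx":0,"dy":0,"dz":0,"twist":0,"hand":3.5},{"dx":0,"dy":0,"dz":0,"twist":0,"hand":3.5},{"dx":0,"dy":0,"dz":0,"twist":0,"hand":3.5},{"dx":0,"dy":0,"dz":0,"twist":0,"hand":3.5},{"dx":0,"dy":0,"dz":0,"twist":0,"hand":3.5},{"dx":0,"dy":0,"dz":0,"twist":0,"hand":3.5}]'
python3 - <<'E'
from h import *
T=cam('top');cv2.imwrite('pics/t10.png',cv2.resize(T['color'][135:205,240:340,::-1],(800,560),interpolation=2))
E
```

```text
clock: 62.18
tcp_pos: [0.5458, -0.0005, 0.0578]
eef_rot: [3.14, -0.001, 2.771]
wrist_force: [-3.3, 5.2, 6.6]
grip_width: 0.141
clock: 63.02
tcp_pos: [0.5419, -0.0013, 0.093]
eef_rot: [-3.137, -0.009, 2.603]
wrist_force: [-0.7, 0.9, -0.2]
grip_width: 0.411
clock: 63.85
tcp_pos: [0.4451, 0.242, 0.2083]
eef_rot: [3.14, 0.001, 2.603]
wrist_force: [0.4, -0.5, 0.8]
grip_width: 0.409
clock: 64.68
tcp_pos: [0.4063, 0.3915, 0.2075]
eef_rot: [3.141, 0.0, 2.601]
wrist_force: [0.3, -0.2, -0.8]
grip_width: 0.41
```

View pics/t10.png

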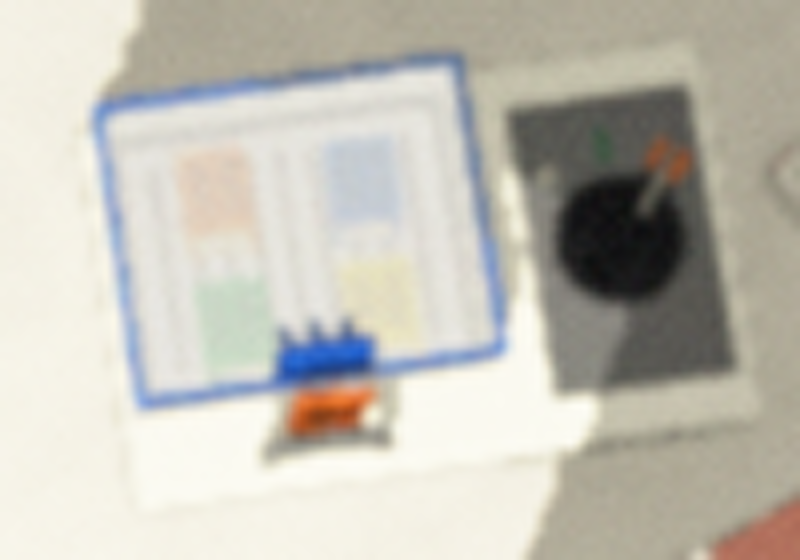

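The line (655,190) now points to the two orange bars (668,158), the cover and tab are unchanged, and the robot is clear. Handing in.

```bash
python3 -c "
from bench import manip
print(manip.job_done())"
```

```text
the job is handed in; nothing more can be done
None
```

The job is done and handed in at about 65 s on the robot's clock; the hand-in gives no verdict.

I turned the dryer to off, lifted the cover off with its tab squeezed, and laid it on the bench to the left. All four cassettes went flat into the tray. Then I refitted the cover, let the tab spring out, and turned the selector to fast.

**Last checks:**
- **Selector:** the white line points at the two orange bars.
- **Cassettes:** all four show flat in the tray through the cover.
- **Cover:** it is down. Its measured centre is about 2 mm further back than at the start, which is within the fit's play and the 6 mm limit.
- **Tab:** it stands out beside the keeper, at the same spacing from the rib as before. I did not pull on the cover to test the latch.
- **Robot:** it stands clear, touching nothing.
- **Bystanders:** the timer, tape and pen were never approached, but I did not measure their positions again at the end.

**What deviated:**
- **Orange cassette:** it was knocked about 38 mm aside during the run, so I measured it again before picking it up.
- **Cover on the bench:** it sat about 4 mm off where I expected after release; gripping it again re-centred it.
- **Gripper reading:** the opening read about 1.5–2 mm less than the stated sizes on the cover and cassettes. I took this as pad give, and nothing slipped.

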